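# Sort framing blocks by length into the sloped dispenser

## Task

Sort the four pine spacer blocks from the tray into the three sloping lanes of the dispenser by length, each laid flat on the floor of the lane whose width fits its length, lying crosswise between the side walls, the two middle-sized ones one above the other up the same lane. When all four lie there, log the refill: swing the tally counter's sprung lever to its stop and let it spring back. Leave the brush jar, the tin and the sanding block where they are.

Things in the scene. Friction and masses are not known exactly. Their poses are not given: they have to be found in the camera images.
- block_short: plain square pine block, 22 x 22 mm in section, 50 mm long, about 12 g; origin at its centre, x along its length. At the start it lies flat on the tray's floor
- block_mid_a: plain square pine block, 22 x 22 mm in section, 70 mm long, about 17 g; origin at its centre, x along its length. At the start it lies flat on the tray's floor; one of two alike
- block_mid_b: plain square pine block, 22 x 22 mm in section, 70 mm long, about 17 g; origin at its centre, x along its length. At the start it lies flat on the tray's floor; one of two alike
- block_long: plain square pine block, 22 x 22 mm in section, 90 mm long, about 22 g; origin at its centre, x along its length. At the start it lies flat on the tray's floor
- lane_short_floor (a point): middle of the floor of the aluminium lane for the 50 mm blocks, 58 mm wide inside. Floor 140 mm long, rising at 30 degrees away from the robot from its foot (70 mm down-slope of this point) to its open top end. Axes: x up the slope, y across the lane, z square to and out of the floor. Side walls (4 mm thick) and foot lip stand 14 mm above the floor
- lane_mid_floor (a point): middle of the floor of the aluminium lane for the 70 mm blocks, 78 mm wide inside. Floor 140 mm long, rising at 30 degrees away from the robot from its foot (70 mm down-slope of this point) to its open top end. Axes: x up the slope, y across the lane, z square to and out of the floor. Side walls (4 mm thick) and foot lip stand 14 mm above the floor
- lane_long_floor (a point): middle of the floor of the aluminium lane for the 90 mm blocks, 98 mm wide inside. Floor 140 mm long, rising at 30 degrees away from the robot from its foot (70 mm down-slope of this point) to its open top end. Axes: x up the slope, y across the lane, z square to and out of the floor. Side walls (4 mm thick) and foot lip stand 14 mm above the floor
- rack: fixed plywood rack, 336 mm wide, carrying the three sloping lanes side by side, 108 mm apart, in any order (blocks let go on them may slide down to the foot); origin on the table below the lanes' feet, midway across; x from the robot into the rack, y left, z up. The lanes' feet are at x = 0, 35 mm up, their floors' top ends at x = 121 mm, 105 mm up
- lamp (a point): centre of the underside of a fixed lamp bar hanging over the lanes, 266 mm above the table, 40 mm wide (x), 312 mm long (y), 19 mm thick; axes as the rack's. Its 12 mm rods stand at the rack's y = +-150, x = 145 mm. A tool pointing straight down at the lanes hits it: come from in front of it, tilted square to the lane floors
- tray: fixed shallow tray, 249 x 249 mm outside, walls 6 mm thick and 24 mm high above the table, floor top 6 mm above the table; origin at its centre on the table
- tally (a joint): sprung lever of the tally counter, rad: 0 at rest (leaning towards the robot), 0.8 at its stop (leaning away from the robot); it springs back when let go. About 1 N at the paddle starts it, 3.5 N holds it at the stop
- tally_tip (a point): centre of the lever's dark paddle (26 mm wide across, 22 mm tall, 10 mm thick), 62 mm from the pivot; moves with the lever, at rest 104 mm above the table; the point's axes at rest are those of the counter: x away from the robot, the way to push, y along the pivot, z up
- tally_pivot (a point): pivot of the lever, in the top of the counter's fixed steel housing (64 mm along x, 40 mm along y, 50 mm high), 46 mm above the table; x away from the robot, y along the pivot axis, z up
- brush_jar: bystander: white jar of brushes, 72 mm across, 110 mm high, brushes to about 250 mm; origin under its centre
- gesso_tin: bystander: closed metal tin, 72 mm across, 75 mm high; origin under its centre
- sanding_block: bystander: cork sanding block 100 x 60 x 30 mm; origin under its centre
Not all that is in view belongs to the job. What is shaped like the block_short but green or purple is not meant.

How it is judged:
On the way, in this order (a step that is already met when the one before it is completed fails the run):
1. all four blocks lie flat, released, in the lanes that fit their lengths (x of block_short in the frame of lane_short_floor between -0.066 and 0.066 m and y of block_short in the frame of lane_short_floor between -0.007 and 0.007 m and z of block_short in the frame of lane_short_floor between 0.007 and 0.0145 m and angle between the x axis of block_short and the y axis of lane_short_floor, either way round below 0.25 rad and linear speed of each of block_short, block_mid_a, block_mid_b, block_long below 0.03 m/s and contact force between each of block_short, block_mid_a, block_mid_b, block_long and the fingers below 0.05 N and x of block_mid_a in the frame of lane_mid_floor between -0.066 and 0.066 m and y of block_mid_a in the frame of lane_mid_floor between -0.007 and 0.007 m and z of block_mid_a in the frame of lane_mid_floor between 0.007 and 0.0145 m and angle between the x axis of each of block_mid_a, block_mid_b and the y axis of lane_mid_floor, either way round below 0.25 rad and x of block_mid_b in the frame of lane_mid_floor between -0.066 and 0.066 m and y of block_mid_b in the frame of lane_mid_floor between -0.007 and 0.007 m and z of block_mid_b in the frame of lane_mid_floor between 0.007 and 0.0145 m and x of block_long in the frame of lane_long_floor between -0.066 and 0.066 m and y of block_long in the frame of lane_long_floor between -0.007 and 0.007 m and z of block_long in the frame of lane_long_floor between 0.007 and 0.0145 m and angle between the x axis of block_long and the y axis of lane_long_floor, either way round below 0.25 rad), for 0.3 s.
2. the tally lever is at its stop (value of joint tally above 0.7 rad), for 0.05 s.
At the end, for the whole second after the job is handed in: Each block is at rest, released, in the lane that fits it: flat on the floor (centre 7 to 14.5 mm off it), centre within 66 mm of the floor's middle along the lane and 7 mm across, its length within 0.25 rad of square across the lane. The lever is within 0.08 rad of rest (all of step 1 and value of joint tally below 0.08 rad); the robot touches nothing.
It fails at once if the brush jar is shifted by more than 30 mm or tipped (distance of brush_jar from where it was at the start of the episode above 0.03 m or angle between brush_jar's own z axis and vertical above 0.3 rad).
It fails at once if the gesso tin is shifted by more than 30 mm or tipped (distance of gesso_tin from where it was at the start of the episode above 0.03 m or angle between gesso_tin's own z axis and vertical above 0.3 rad).
It fails at once if the sanding block is shifted by more than 30 mm or tipped (distance of sanding_block from where it was at the start of the episode above 0.03 m or angle between sanding_block's own z axis and vertical above 0.3 rad).
It also fails if it takes over 72 s, if anything falls off the work surface, if the arm or the gripper's body presses on something with over 40 N, if the wrist force passes 120 N, or if a joint passes its speed limit or range.

## Robot

A 7-joint arm with a two-finger parallel gripper is mounted at the origin on the work surface. World frame = base frame: x ahead of the robot, y to its left, z up, the work surface at z = 0. Lengths are in m, angles in rad, forces in N, time in s.
With the tool pointing down it reaches from about 0.425 to 0.875 m from the base axis. Payload 4.7 kg.
Tool frame: the origin (TCP) lies at the very end of the fingers, on their centre line; the grasp point (between the pads) lies 19 mm behind it (r.grasp_offset is the distance from the TCP to the grasp point, in m); z points along the fingers, y is the line along which they close (so a half turn about z gives the same grasp; the last joint's range is limited). The gripper opens to 85 mm and grips with 20 to 120 N. Pads are 22 mm wide; open, the fingers measure 114 mm over their backs; the gripper's body (76 mm by 85 mm) begins 54 mm behind the grasp point. The pads swing forward as they close: fully open they stand 13 mm farther back than shut.
Start: joints at [1.176, 0.321, -0.07, 1.45, 0.023, 1.371, -0.057], TCP at [0.258, -0.596, 0.231] pointing down, gripper open.
Joint ranges: [-2.86, 2.86], [-0.3, 2.09], [-1.38, 1.24], [0.06, 2.45], [-1.56, 4.7], [0.09, 2.05], [-2.69, 2.69]. Speed limits (rad/s): [2.57, 2.57, 3.14, 3.14, 3.14, 3.14, 3.14].

## Interface

Orientations are given as a 3x3 rotation matrix whose columns are the frame's x, y, z axes.
In Python, from bench import telemetry, viewer, job_done, r gives the robot as it stands. The module is installed in compiled form; this text tells all that it offers.
- The arm moves only by the tool servo_tool, never from a script. Its argument "rows" is a list of rows, each an object with "dp": the shift along the world's x, y, z in mm, a list of three; "angular": the turn, a rotation vector about the world's x, y, z in rad, a list of three; "fingers": the closure, from 0 (fully open) to 1 (shut). A call has 1 to 12 rows; each row shifts and turns the commanded pose from where the row before left it; what a row does not reach is not made up. A row lasts 1/10 s, in which the tool goes at most 50 mm and 8.59 degrees, less where a joint would pass 70% of its speed; a pose out of reach is approached as far as the arm can. A call with a gripper value outside its range is refused whole. The fingers move at their own pace and stop on an object; "squeeze" is the grip in N (left out, the last holds). Time passes only in rows, so rows that do not move let the fingers close. It gives the time, the measured TCP pose, the force, the opening and the grip force at its end, in the units of the state.
- telemetry.get_obs(): the state, without advancing time (a new reading comes with each control period).
- viewer.get_image(name): name is "scene" or "side" or "wrist"; returns (picture, depth): 480x640x3 uint8, red, green, blue; 480x640 float32, m along the optical axis (not along the pixel's ray), 0 where there is no reading.
- viewer.get_calibration(name): a dict with "fx", "fy", "cx", "cy" (pixels), "T" (4x4, takes a point from camera to world coordinates). Camera axes: x right, y down, z forward; pixel columns grow to the right and rows downward; lengths in m; the calibration is good to about 2 mm. A picture is of the moment at which its call begins: read the wrist's pose just before it. get_calibration takes no time and is no camera call; for the wrist camera it gives the pose at the moment of the call.
- job_done(): hands the job in; it is judged then, once.
Trained networks look in the newest picture that a camera, given by its name, has taken for a name from the list of things; names that differ only in an ending like _2 or _b are one class to them, and where a whole thing is asked for, a point or a joint stands for the part that bears it (a point fixed in the world has none). Each returns a list of dicts, best first, with "conf" (0 to 1); they miss things now and then, are a little off and sometimes report something else, mostly with a low value. They report only what shows in the picture. A call takes as long as a camera call. They do not tell look-alikes from the thing itself.
- viewer.search_frame(camera, name): "at" ([x, y, z] in m, in the coordinates of the camera as it stood for that picture, good to about 4 mm: the middle of the surface that is visible of it).
The state is a dict: "time": time; "joint_positions": joint angles; "qvel": joint speeds; "joint_torque": joint torques, N m; "tcp_pos": TCP position; "eef_rot": TCP orientation; "contact_force": force on the tool from outside, world axes, zero at the start; "moment": the same for the moment, N m; "grip_width": opening from 0.0 (shut) to 1.0 (fully open); "grip_force": force on a finger pad.
Only numpy, scipy, OpenCV 4.12 (cv2) and the standard library are available. Lean on these libraries where they do the work, as an engineer would, in place of code of your own. Each camera call takes 0.05 s, during which the arm holds its last target. There are 200 camera calls.

## Working session

There is one attempt and no reset: what is moved stays moved. The work goes in short steps, Python scripts to look and compute and a tool call to move; the robot and the scene stay as the last step left them, time stands still between calls to the robot, and variables do not carry over. Pictures are saved under pics/ and viewed, at most 11 in all, crops included, and the job is handed in when it is done.

Besides the shell and the picture viewer there is one more tool, called as name(argument=value, ...) on one line, values as JSON. servo_tool: Moves the arm, as the interface text tells. Its arguments: {"type":"object","properties":{"rows":{"type":"array","items":{"type":"object","properties":{"dp":{"type":"array","items":{"type":"number"}},"angular":{"type":"array","items":{"type":"number"}},"fingers":{"type":"number"}}}},"squeeze":{"type":"number"}},"required":["rows"]}

```bash
mkdir -p pics; cat > h.py <<'E'
import numpy as np, cv2
from bench import telemetry, viewer, job_done, r
def world(cam,depth,cal):
    v,u=np.mgrid[0:480,0:640]
    p=np.stack([(u-cal['cx'])/cal['fx']*depth,(v-cal['cy'])/cal['fy']*depth,depth],-1)
    w=p@cal['T'][:3,:3].T+cal['T'][:3,3]; w[depth<=0]=np.nan
    return w
def grab(cam):
    cal=viewer.get_calibration(cam); cal['T']=np.array(cal['T'])
    im,d=viewer.get_image(cam); return im,world(cam,d,cal),cal
def save(n,im): cv2.imwrite('pics/'+n,im[:,:,::-1])
E
python3 - <<'E'
from h import *
np.set_printoptions(precision=4,suppress=True)
for c in ['scene','side']:
    im,w,cal=grab(c); save(c+'0.png',im); np.savez('pics/'+c+'0.npz',im=im,w=w)
    print(c,cal['T'])
    for n in ['block_short','block_mid_a','block_long','rack','tray','tally_tip','brush_jar','gesso_tin','sanding_block']:
        for q in viewer.search_frame(c,n)[:5]:
            print(n,round(q['conf'],2),cal['T'][:3,:3]@q['at']+cal['T'][:3,3])
o=telemetry.get_obs(); print(o['time'],o['tcp_pos'],o['eef_rot'])
E
```

```text
scene [[ 0.896   0.3224 -0.3054  0.8514]
 [ 0.4437 -0.6797  0.584  -0.6599]
 [-0.0193 -0.6588 -0.7521  0.982 ]
 [ 0.      0.      0.      1.    ]]
block_short 0.84 [ 0.3274 -0.2824  0.0264]
block_short 0.82 [ 0.319  -0.1929  0.0265]
block_short 0.69 [ 0.4698 -0.3638  0.0344]
block_short 0.61 [ 0.454  -0.2625  0.0329]
block_short 0.54 [0.3964 0.2389 0.0335]
block_mid_a 0.82 [ 0.5832 -0.3673  0.0338]
block_mid_a 0.7 [ 0.4687 -0.3619  0.031 ]
block_long 0.82 [ 0.5595 -0.2473  0.0326]
rack 0.95 [0.7012 0.1113 0.1952]
rack 0.48 [ 0.5597 -0.2463  0.0318]
tray 0.95 [ 0.5127 -0.3105  0.0073]
tally_tip 0.62 [ 0.62  -0.051  0.106]
tally_tip 0.56 [ 0.6277 -0.0595  0.0523]
tally_tip 0.16 [ 0.7321 -0.1808  0.098 ]
brush_jar 0.94 [ 0.7325 -0.1804  0.0936]
gesso_tin 0.8 [0.3935 0.0379 0.0669]
sanding_block 0.58 [0.3961 0.2401 0.0355]
sanding_block 0.43 [ 0.5143 -0.3127  0.0064]
side [[-0.8238 -0.3803  0.4204  0.1518]
 [-0.5668  0.5668 -0.5979  0.5311]
 [-0.011  -0.7308 -0.6825  0.8102]
 [ 0.      0.      0.      1.    ]]
block_short 0.8 [ 0.3174 -0.186   0.0203]
block_short 0.54 [ 0.4478 -0.2468  0.0295]
block_short 0.5 [ 0.3245 -0.2639  0.0224]
block_mid_a 0.78 [ 0.4576 -0.3524  0.0246]
block_mid_a 0.69 [ 0.5759 -0.3553  0.0287]
block_long 0.66 [ 0.5567 -0.241   0.0289]
rack 0.91 [0.6648 0.2144 0.1639]
rack 0.48 [0.6521 0.2757 0.0729]
rack 0.38 [ 0.618 -0.034  0.047]
tray 0.67 [ 0.5093 -0.3059  0.0065]
tally_tip 0.47 [ 0.6136 -0.0449  0.1117]
brush_jar 0.8 [ 0.7162 -0.1488  0.0952]
brush_jar 0.2 [0.6659 0.2159 0.1638]
gesso_tin 0.93 [0.3826 0.0634 0.0702]
gesso_tin 0.26 [ 0.7146 -0.1494  0.097 ]
sanding_block 0.93 [0.3834 0.2568 0.0349]
1.0 [ 0.2584 -0.5965  0.2314] [[ 0.9176  0.3975 -0.    ]
 [ 0.3975 -0.9176 -0.0001]
 [-0.      0.0001 -1.    ]]
```

View pics/scene0.png

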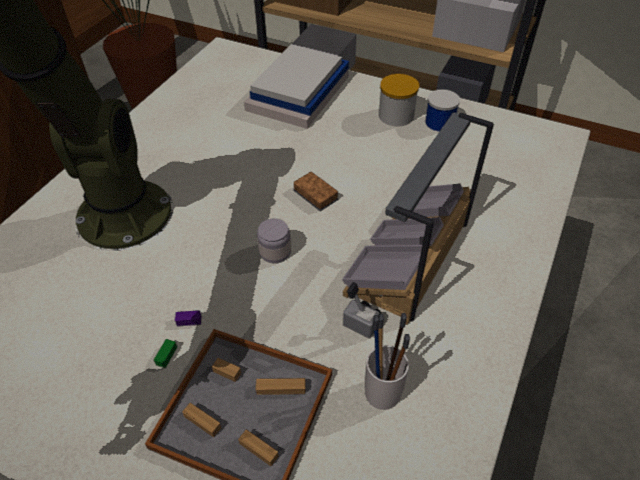

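View pics/side0.png

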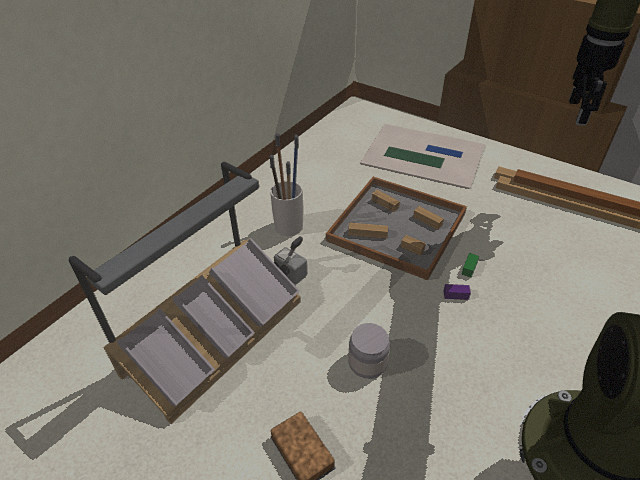

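The tray holds four pine blocks in the scene picture: short (227,370), long (280,386), mids (201,418) and (258,446). The green (165,352) and purple (187,318) look-alikes lie outside it. In the side picture the widest lane is nearest the tally (255,275), then the narrowest (218,318), then the middle-sized one (165,360). Next I'll measure these from depth.

```bash
cat > m.py <<'E'
from h import *
np.set_printoptions(precision=4,suppress=True)
for c in ['scene','side']:
    z=np.load(f'pics/{c}0.npz'); im,w=z['im'],z['w']
    x,y,h=w[...,0],w[...,1],w[...,2]
    hs=cv2.cvtColor(im,cv2.COLOR_RGB2HSV)
    m=((x>.37)&(x<.66)&(y>-.45)&(y<-.17)&(h>.024)&(h<.036)&(hs[...,1]>60)).astype(np.uint8)
    n,l,s,_=cv2.connectedComponentsWithStats(m)
    for i in range(1,n):
        if 60<s[i,4]:
            p=w[l==i]; (cx,cy),(a,b),t=cv2.minAreaRect((p[:,:2]*1000).astype(np.float32))
            if a<b: a,b,t=b,a,t-90
            print(c,'block',s[i,4],'c',cx,cy,'size',a,b,'ang',t,'z',np.median(p[:,2]))
    # lane floors
    ws=cv2.GaussianBlur(w,(5,5),0)
    nn=np.cross(np.roll(ws,-3,1)-np.roll(ws,3,1),np.roll(ws,-3,0)-np.roll(ws,3,0)); nn/=np.linalg.norm(nn,axis=-1,keepdims=True)+1e-12
    nn*=np.sign(nn[...,2:3])
    m=(x>.55)&(x<.95)&(y>-.12)&(y<.4)&(h>.03)&(h<.13)&(abs(nn[...,2]-.866)<.04)&(hs[...,1]<70)
    q=w[m]; best=None
    # all floors share one plane: RANSAC
    rng=np.random.default_rng(0);bc=0
    for _ in range(2000):
        a=q[rng.choice(len(q),3,False)]; v=np.cross(a[1]-a[0],a[2]-a[0]); L=np.linalg.norm(v)
        if L<1e-5: continue
        v/=L; v*=np.sign(v[2]); k=abs((q-a[0])@v)<.0025
        if abs(v[2]-.866)<.05 and k.sum()>bc: bc=k.sum();best=k
    p=q[best];ctr=p.mean(0);v=np.linalg.svd(p-ctr,full_matrices=False)[2][2];v*=np.sign(v[2])
    yaw=np.arctan2(-v[1],-v[0]); print(c,'plane',len(q),bc,v,'tilt',np.degrees(np.arccos(v[2])),'yaw',np.degrees(yaw))
    # all plane points in wide region
    R=np.array([[np.cos(yaw),np.sin(yaw)],[-np.sin(yaw),np.cos(yaw)]])
    k=(abs((w-ctr)@v)<.003)&(x>.5)&(x<.95)&(y>-.15)&(y<.42)&(h>.025)&(h<.12)
    pr=w[k][:,:2]@R.T
    # foot x where plane z=.035
    c2=R@ctr[:2]; print('x_foot(rot)',c2[0]-(ctr[2]-.035)/np.tan(np.arccos(v[2])))
    hi,e=np.histogram(pr[:,1],np.arange(-.25,.5,.004)); 
    print([(round(float(a),3),int(b)) for a,b in zip(e,hi) if b])
    t=(h>.085)&(h<.12)&(x>.55)&(x<.68)&(y>-.12)&(y<0.0)
    print(c,'tip',t.sum(),np.nanmean(w[t],0), w[t].min(0),w[t].max(0))
    t=(h>.25)&(h<.30)&(x>.55)&(x<.95)&(y>-.1)&(y<.42)
    (cx,cy),s2,t2=cv2.minAreaRect((w[t][:,:2]*1000).astype(np.float32)); print('lamp',cx,cy,s2,t2,np.median(w[t][:,2]))
E
python3 m.py
```

```text
scene block 1495 c 516.3325805664062 -308.62481689453125 size 250.6343231201172 250.45558166503906 ang -85.258131980896 z 0.02625317884452172
scene block 317 c 451.5120544433594 -258.1765441894531 size 51.5154914855957 23.759002685546875 ang -1.4400177001953125 z 0.029654340995182826
scene block 598 c 558.711181640625 -243.74754333496094 size 89.51251983642578 24.72416877746582 ang 27.320693969726562 z 0.029932119248672173
scene block 501 c 463.6844482421875 -361.3622741699219 size 72.05316162109375 22.5469970703125 ang -7.792991638183594 z 0.02978950197501873
scene block 553 c 579.7425537109375 -361.19219970703125 size 71.14652252197266 22.853105545043945 ang -8.96392822265625 z 0.029879541866363657
scene plane 2067 1487 [-0.4998  0.0355  0.8654] tilt 30.067773576052954 yaw -4.059679500014481
x_foot(rot) 0.569323003384819
[(-0.022, 1), (-0.018, 1), (-0.01, 5), (-0.006, 6), (0.046, 14), (0.05, 103), (0.054, 8), (0.058, 8), (0.062, 7), (0.066, 27), (0.07, 76), (0.074, 83), (0.078, 87), (0.082, 82), (0.086, 76), (0.09, 85), (0.094, 83), (0.098, 75), (0.102, 88), (0.106, 69), (0.11, 74)
[... 2541 characters left out ...]
8, 148), (0.202, 151), (0.206, 152), (0.21, 149), (0.214, 152), (0.218, 163), (0.222, 157), (0.226, 165), (0.23, 160), (0.234, 87), (0.238, 1), (0.242, 81), (0.246, 5), (0.254, 1), (0.278, 86), (0.282, 168), (0.286, 178), (0.29, 186), (0.294, 170), (0.298, 186), (0.302, 177), (0.306, 183), (0.31, 185), (0.314, 184), (0.318, 194), (0.322, 185), (0.326, 191), (0.33, 189), (0.334, 193), (0.338, 204), (0.342, 189), (0.346, 204), (0.35, 196), (0.354, 118), (0.358, 6), (0.362, 65), (0.366, 7)]
side tip 93 [ 0.6114 -0.0427  0.1098] [ 0.606  -0.0574  0.0945] [ 0.6194 -0.0314  0.1192]
lamp 693.5515747070312 164.3582763671875 (312.19647216796875, 87.0386734008789) 85.95967864990234 0.28498795801572874
```

```bash
cat >> h.py <<'E'
from scipy.spatial.transform import Rotation as Ro
YAW=np.radians(-4.05); RX=np.array([np.cos(YAW),np.sin(YAW),0]); RY=np.array([-np.sin(YAW),np.cos(YAW),0])
XF=.573; LY=dict(long=.1048,short=.2131,mid=.3213)
S=RX*np.cos(np.pi/6)+np.array([0,0,.5]); N=-.5*RX+np.array([0,0,np.cos(np.pi/6)])
B=dict(short=(.451,-.2572,-2),mid_a=(.464,-.3607,-8),mid_b=(.5798,-.3603,-9.1),long=(.559,-.2425,27))
def fr(y,z): return np.stack([np.cross(y,z),y,z],1)
def down(deg): a=np.radians(deg); return fr(np.array([np.cos(a),np.sin(a),0]),np.array([0,0,-1.]))
RL=fr(S,-N)
def lane(n,xl,h,dy=0): return RX*(XF+.0606)+RY*(LY[n]+dy)+np.array([0,0,.07])+S*xl+N*h
def over(n,z): b=B[n]; return np.array([b[0],b[1],z]),down(b[2]-90)
def go(p,R,frm=None):
    o=telemetry.get_obs(); q,Q=(o['tcp_pos'],o['eef_rot']) if frm is None else frm
    d=(p-np.array(q))*1000; w=Ro.from_matrix(R@np.array(Q).T).as_rotvec()
    print('dp',d.round(1),'rot',w.round(4),'rows>=',round(max(np.linalg.norm(d)/50,np.linalg.norm(w)/.15),1),'t',o['time'])
    return p,R
E
python3 - <<'E'
from h import *
a=go(*over('short',.20)); b=go(*over('short',.010),frm=a)
a=over('short',.2); b=go(np.array([.5,.1,.28]),RL,frm=a); c=go(lane('short',-.01,.08),RL,frm=b); print(c[0])
E
```

```text
dp [192.6 339.3 -31.4] rot [ 1.000e-04 -0.000e+00 -4.437e-01] rows>= 7.8 t 1.0
dp [   0.    0. -190.] rot [0. 0. 0.] rows>= 3.8 t 1.0
dp [ 49.  357.2  80. ] rot [-0.4294 -0.3863  1.4968] rows>= 10.7 t 1.0
dp [  98.5   71.3 -145.7] rot [0. 0. 0.] rows>= 3.8 t 1.0
[0.59852964 0.17125531 0.13428203]
```

servo_tool(rows=[{"dp": [19.3,33.9,-3.1],"angular": [0,0,-0.0444],"fingers": 0.4},{"dp": [19.3,33.9,-3.1],"angular": [0,0,-0.0444],"fingers": 0.4},{"dp": [19.3,33.9,-3.1],"angular": [0,0,-0.0444],"fingers": 0.4},{"dp": [19.3,33.9,-3.1],"angular": [0,0,-0.0444],"fingers": 0.4},{"dp": [19.3,33.9,-3.1],"angular": [0,0,-0.0444],"fingers": 0.4},{"dp": [19.3,33.9,-3.1],"angular": [0,0,-0.0444],"fingers": 0.4},{"dp": [19.3,33.9,-3.1],"angular": [0,0,-0.0444],"fingers": 0.4},{"dp": [19.3,33.9,-3.1],"angular": [0,0,-0.0444],"fingers": 0.4},{"dp": [19.3,33.9,-3.1],"angular": [0,0,-0.0444],"fingers": 0.4},{"dp": [19.3,33.9,-3.1],"angular": [0,0,-0.0444],"fingers": 0.4},{"fingers": 0.4},{"fingers": 0.4}])

```text
schema error: expected keys dp, angular, fingers
```

```bash
cat > wb.py <<'E'
from h import *
im,w,cal=grab('wrist'); import sys; save(sys.argv[1],im)
x,y,h=w[...,0],w[...,1],w[...,2]; hs=cv2.cvtColor(im,cv2.COLOR_RGB2HSV)
m=((x>.37)&(x<.66)&(y>-.45)&(y<-.17)&(h>.022)&(h<.036)&(hs[...,1]>60)).astype(np.uint8)
n,l,s,_=cv2.connectedComponentsWithStats(m)
for i in range(1,n):
    if 150<s[i,4]:
        p=w[l==i]; (cx,cy),(a,b),t=cv2.minAreaRect((p[:,:2]*1000).astype(np.float32))
        if a<b: a,b,t=b,a,t-90
        print(s[i,:],'c %.1f %.1f size %.1f %.1f ang %.1f z %.4f'%(cx,cy,a,b,t,np.median(p[:,2])))
o=telemetry.get_obs(); print(o['tcp_pos'],o['grip_width'],o['time'],cal['T'])
go(*over('short',.2))
E
python3 wb.py w1.png
```

```text
[ 0.2583871 -0.5964757  0.2313785] 0.9973559763614085 1.05 [[ 3.97882646e-01 -8.68645633e-01 -2.95201905e-01  3.34535786e-01]
 [-9.17436300e-01 -3.76657222e-01 -1.28218455e-01 -5.63503292e-01]
 [ 1.86471768e-04  3.21844842e-01 -9.46792408e-01  3.73301851e-01]
 [ 0.00000000e+00  0.00000000e+00  0.00000000e+00  1.00000000e+00]]
dp [192.6 339.3 -31.4] rot [ 2.000e-04 -0.000e+00 -4.437e-01] rows>= 7.8 t 1.05
```

View pics/w1.png

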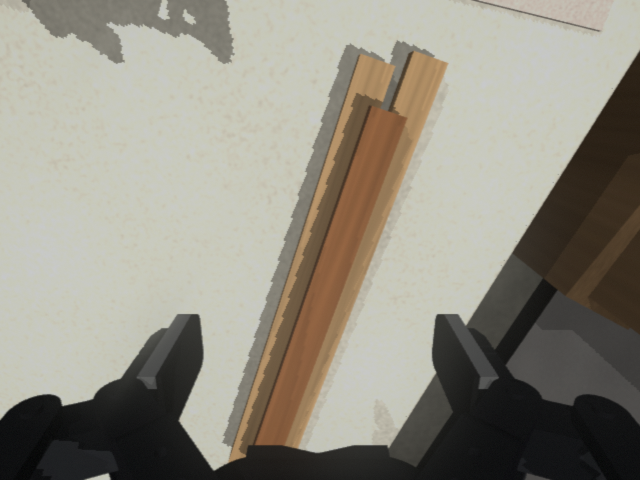

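The move was refused because every row needs all three keys, so this wrist view shows only stray wood strips and the open fingers at (180,350) and (455,350). Resending.

servo_tool(rows=[{"dp": [19.3,33.9,-3.1],"angular": [0,0,-0.0444],"fingers": 0.4},{"dp": [19.3,33.9,-3.1],"angular": [0,0,-0.0444],"fingers": 0.4},{"dp": [19.3,33.9,-3.1],"angular": [0,0,-0.0444],"fingers": 0.4},{"dp": [19.3,33.9,-3.1],"angular": [0,0,-0.0444],"fingers": 0.4},{"dp": [19.3,33.9,-3.1],"angular": [0,0,-0.0444],"fingers": 0.4},{"dp": [19.3,33.9,-3.1],"angular": [0,0,-0.0444],"fingers": 0.4},{"dp": [19.3,33.9,-3.1],"angular": [0,0,-0.0444],"fingers": 0.4},{"dp": [19.3,33.9,-3.1],"angular": [0,0,-0.0444],"fingers": 0.4},{"dp": [19.3,33.9,-3.1],"angular": [0,0,-0.0444],"fingers": 0.4},{"dp": [19.3,33.9,-3.1],"angular": [0,0,-0.0444],"fingers": 0.4},{"dp": [0,0,0],"angular": [0,0,0],"fingers": 0.4},{"dp": [0,0,0],"angular": [0,0,0],"fingers": 0.4}])

```text
time: 2.25
tcp_pos: [0.4517, -0.2568, 0.2005]
eef_rot: [[0.999, -0.032, -0.0], [-0.032, -0.999, -0.001], [-0.0, 0.001, -1.0]]
contact_force: [0.6, -0.5, -0.1]
grip_width: 0.601
grip_force: 0.0
```

```bash
python3 wb.py w2.png
```

```text
[ 196    0  360  284 6188] c 501.7 -310.0 size 249.8 219.1 ang -85.4 z 0.0233
[ 250    0   86  125 4000] c 559.5 -243.5 size 89.7 21.8 ang 26.7 z 0.0273
[ 433    0   48   80 2540] c 570.3 -359.3 size 51.4 22.9 ang -7.9 z 0.0273
[ 426  140   46   89 2538] c 464.2 -361.1 size 70.3 22.5 ang -7.6 z 0.0272
[ 304  174   29   62 1646] c 451.7 -257.8 size 49.8 21.8 ang 0.2 z 0.0272
[ 0.4510802  -0.25815716  0.20047684] 0.5991925061977497 2.3 [[-3.19722377e-02 -9.46275794e-01 -3.21776162e-01  5.34731696e-01]
 [-9.99488714e-01  3.03648739e-02  1.00142458e-02 -2.59494374e-01]
 [ 2.94454215e-04  3.21931820e-01 -9.46762809e-01  3.42429097e-01]
 [ 0.00000000e+00  0.00000000e+00  0.00000000e+00  1.00000000e+00]]
dp [-0.1  1.  -0.5] rot [ 0.0009 -0.0002  0.0001] rows>= 0.0 t 2.3
```

View pics/w2.png

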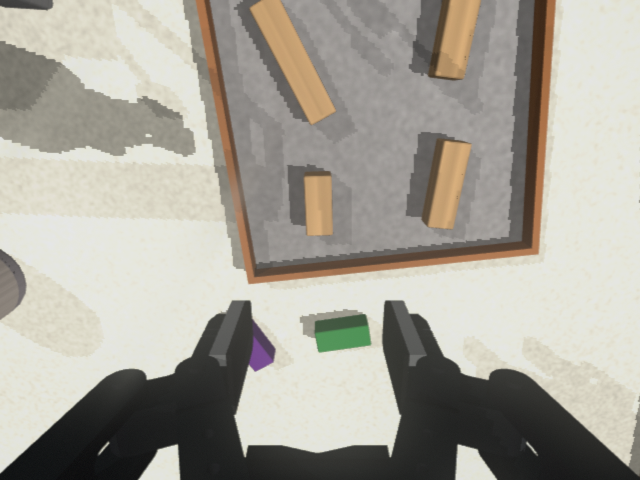

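The wrist view shows the four pine blocks in the tray: short (318,205), long (292,60), mids (448,183) and (457,35). The green block (342,333) and purple block (258,347) are outside. The positions match the earlier ones within 1 mm, so I'm descending on the short block.

servo_tool(squeeze=30, rows=[{"dp": [0.3,0,-45],"angular": [0,0,0.02],"fingers": 0.4},{"dp": [0.3,0,-45],"angular": [0,0,0],"fingers": 0.4},{"dp": [0,0,-45],"angular": [0,0,0],"fingers": 0.4},{"dp": [0,0,-35],"angular": [0,0,0],"fingers": 0.4},{"dp": [0,0,-20],"angular": [0,0,0],"fingers": 0.4},{"dp": [0,0,0],"angular": [0,0,0],"fingers": 0.4},{"dp": [0,0,0],"angular": [0,0,0],"fingers": 1},{"dp": [0,0,0],"angular": [0,0,0],"fingers": 1},{"dp": [0,0,0],"angular": [0,0,0],"fingers": 1},{"dp": [0,0,0],"angular": [0,0,0],"fingers": 1}])

```text
time: 3.3
tcp_pos: [0.4532, -0.2587, 0.0122]
eef_rot: [[1.0, -0.015, 0.003], [-0.015, -1.0, -0.002], [0.003, 0.002, -1.0]]
contact_force: [-0.2, -0.6, 6.6]
grip_width: 0.249
grip_force: 31.7
```

servo_tool(rows=[{"dp": [0,0,35],"angular": [0,0,0],"fingers": 1},{"dp": [0,0,45],"angular": [0,0,0],"fingers": 1},{"dp": [0,0,45],"angular": [0,0,0],"fingers": 1},{"dp": [0,0,45],"angular": [0,0,0],"fingers": 1},{"dp": [0,0,20],"angular": [0,0,0],"fingers": 1}])

```text
time: 3.8
tcp_pos: [0.4539, -0.2582, 0.2057]
eef_rot: [[1.0, -0.015, 0.006], [-0.015, -1.0, -0.004], [0.006, 0.004, -1.0]]
contact_force: [0.7, 0.0, 0.6]
grip_width: 0.247
grip_force: 31.0
```

servo_tool(rows=[{"dp": [4,30,6.5],"angular": [-0.0358,-0.0322,0.1237],"fingers": 1},{"dp": [4,30,6.5],"angular": [-0.0358,-0.0322,0.1237],"fingers": 1},{"dp": [4,30,6.5],"angular": [-0.0358,-0.0322,0.1237],"fingers": 1},{"dp": [4,30,6.5],"angular": [-0.0358,-0.0322,0.1237],"fingers": 1},{"dp": [4,30,6.5],"angular": [-0.0358,-0.0322,0.1237],"fingers": 1},{"dp": [4,30,6.5],"angular": [-0.0358,-0.0322,0.1237],"fingers": 1},{"dp": [4,30,6.5],"angular": [-0.0358,-0.0322,0.1237],"fingers": 1},{"dp": [4,30,6.5],"angular": [-0.0358,-0.0322,0.1237],"fingers": 1},{"dp": [4,30,6.5],"angular": [-0.0358,-0.0322,0.1237],"fingers": 1},{"dp": [4,30,6.5],"angular": [-0.0358,-0.0322,0.1237],"fingers": 1},{"dp": [4,30,6.5],"angular": [-0.0358,-0.0322,0.1237],"fingers": 1},{"dp": [4,30,6.5],"angular": [-0.0358,-0.0322,0.1237],"fingers": 1}])

```text
time: 5.0
tcp_pos: [0.5111, 0.0734, 0.2699]
eef_rot: [[0.2, 0.868, 0.454], [0.98, -0.185, -0.076], [0.018, 0.46, -0.888]]
contact_force: [0.2, 1.1, 1.0]
grip_width: 0.246
grip_force: 31.0
```

```bash
python3 - <<'E'
from h import *
go(lane('short',-.01,.08),RL); print(RL.round(3))
E
```

```text
dp [  87.4   97.8 -135.6] rot [-0.024  -0.0428  0.1298] rows>= 3.8 t 5.0
[[ 0.071  0.864  0.499]
 [ 0.998 -0.061 -0.035]
 [ 0.     0.5   -0.866]]
```

servo_tool(rows=[{"dp": [0,0,0],"angular": [0,0,0],"fingers": 1},{"dp": [0,0,0],"angular": [0,0,0],"fingers": 1}])

```text
time: 5.2
tcp_pos: [0.5108, 0.072, 0.2696]
eef_rot: [[0.205, 0.868, 0.452], [0.979, -0.191, -0.078], [0.019, 0.458, -0.889]]
contact_force: [-0.2, -1.2, 0.2]
grip_width: 0.247
grip_force: 31.0
```

```bash
cat > wl.py <<'E'
from h import *
import sys
im,w,cal=grab('wrist'); save(sys.argv[1],im)
x,y,h=w[...,0],w[...,1],w[...,2]
xr=x*RX[0]+y*RX[1]; yr=x*RY[0]+y*RY[1]; 
d=(w-lane('long',0,0))@N   # height over floor plane
xl=(w-lane('long',0,0))@S
ok=(abs(xl)<.06)&(yr>.03)&(yr<.4)
f=ok&(abs(d)<.006); print('floor offset mm',np.median(d[f])*1000,f.sum())
top=ok&(abs(d-.014)<.003)
for nm,mm in [('floor',f),('walltop',top)]:
    hi,e=np.histogram(yr[mm],np.arange(.03,.4,.002)); print(nm,[(round(float(a),3),int(b)) for a,b in zip(e,hi) if b>15 and (nm!='floor')] )
    if nm=='floor':
        k=hi>hi.max()*.25; ed=np.flatnonzero(np.diff(k.astype(int))); print('floor edges',e[ed+1].round(3))
# held block: near grasp point
o=telemetry.get_obs(); R=np.array(o['eef_rot']); p=(w-np.array(o['tcp_pos']))@R
hs=cv2.cvtColor(im,cv2.COLOR_RGB2HSV)
b=(abs(p[...,0])<.06)&(abs(p[...,1])<.013)&(p[...,2]>-.04)&(p[...,2]<.01)&(hs[...,1]>60)&(hs[...,0]<25)
if b.sum()>30: q=p[b]*1000; print('held',b.sum(),np.percentile(q,1,0),np.percentile(q,99,0))
print(o['time'],o['tcp_pos'])
E
python3 wl.py w3.png; python3 -c "
from h import *
b=go(lane('short',-.01,.08),RL)
go(lane('short',-.01,.006),RL,b)"
```

```text
floor offset mm -1.2740560567361157 23941
floor []
floor edges [0.054 0.152 0.156 0.158 0.182 0.242]
walltop [(0.05, 101), (0.052, 233), (0.054, 228), (0.152, 127), (0.154, 325), (0.156, 223), (0.178, 143), (0.18, 349), (0.182, 220), (0.24, 225), (0.242, 418), (0.244, 223)]
held 8857 [-24.35586657 -11.10942436 -37.31301559] [24.56472753 11.08739726  3.03435539]
5.25 [0.5109029  0.07086708 0.26946723]
dp [  87.6  100.4 -135.2] rot [-0.0249 -0.0445  0.1375] rows>= 3.8 t 5.25
dp [ 36.9  -2.6 -64.1] rot [0. 0. 0.] rows>= 1.5 t 5.25
```

View pics/w3.png

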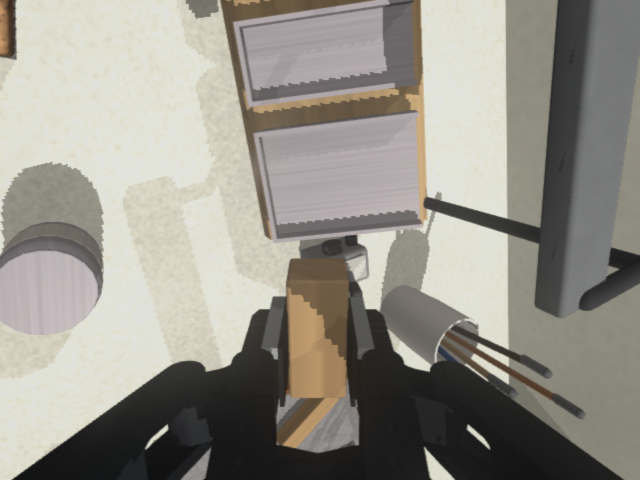

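The wrist view shows the short block held centred at (318,330), the long lane at (340,175), the short lane at (330,50) and the tally at (340,250). The lanes measure within 1 mm of my estimate. Moving over the short lane.

servo_tool(rows=[{"dp": [18,20,-27],"angular": [-0.005,-0.009,0.0275],"fingers": 1},{"dp": [18,20,-27],"angular": [-0.005,-0.009,0.0275],"fingers": 1},{"dp": [18,20,-27],"angular": [-0.005,-0.009,0.0275],"fingers": 1},{"dp": [18,20,-27],"angular": [-0.005,-0.009,0.0275],"fingers": 1},{"dp": [17,20,-27],"angular": [-0.005,-0.009,0.0275],"fingers": 1},{"dp": [0,0,0],"angular": [0,0,0],"fingers": 1},{"dp": [0,0,0],"angular": [0,0,0],"fingers": 1}])

```text
time: 5.95
tcp_pos: [0.6001, 0.1694, 0.1332]
eef_rot: [[0.073, 0.865, 0.497], [0.997, -0.062, -0.037], [-0.001, 0.498, -0.867]]
contact_force: [0.8, 0.5, 0.4]
grip_width: 0.25
grip_force: 31.0
```

```bash
sed -i 's/^XF=.*/XF=.5745; LY=dict(long=.1042,short=.2125,mid=.3205)/' h.py; python3 wl.py w4.png; python3 -c "
from h import *
b=go(lane('short',-.01,.006),RL)"
```

```text
floor offset mm -0.5896008876932398 52327
floor []
floor edges [0.156 0.158 0.182 0.238 0.244 0.246 0.28  0.34 ]
walltop [(0.152, 35), (0.154, 161), (0.156, 205), (0.178, 167), (0.18, 366), (0.182, 429), (0.24, 257), (0.242, 847), (0.244, 718), (0.276, 305), (0.278, 1071), (0.28, 553)]
held 8715 [-25.54953443 -12.18558044 -33.15363932] [23.41781774  9.33782689  4.05670673]
6.0 [0.60062302 0.16945417 0.13469559]
dp [ 36.3  -1.5 -64.5] rot [0.0004 0.0005 0.0021] rows>= 1.5 t 6.0
```

servo_tool(rows=[{"dp": [12,0,-21],"angular": [0,0,0],"fingers": 1},{"dp": [12,-1,-21],"angular": [0,0,0],"fingers": 1},{"dp": [8,0,-14],"angular": [0,0,0],"fingers": 1},{"dp": [4,0,-7],"angular": [0,0,0],"fingers": 1},{"dp": [0,0,0],"angular": [0,0,0],"fingers": 1}])

```text
time: 6.5
tcp_pos: [0.6367, 0.169, 0.0719]
eef_rot: [[0.072, 0.863, 0.5], [0.997, -0.062, -0.036], [-0.0, 0.501, -0.865]]
contact_force: [0.3, 0.2, 0.5]
grip_width: 0.245
grip_force: 31.0
```

```bash
python3 -c "
from h import *
b=go(lane('short',-.01,.006),RL)
o=telemetry.get_obs(); print(o['contact_force'],o['moment'])"
```

```text
dp [ 0.2 -1.1 -1.7] rot [0.0003 0.0013 0.0009] rows>= 0.0 t 6.5
[0.34337813 0.15401091 0.45331218] [ 0.09805458  0.53662912 -0.005447  ]
```

servo_tool(rows=[{"dp": [1.5,-0.7,-3],"angular": [0,0,0],"fingers": 1},{"dp": [0,0,0],"angular": [0,0,0],"fingers": 1}])

```text
time: 6.7
tcp_pos: [0.6385, 0.1698, 0.0708]
eef_rot: [[0.07, 0.862, 0.502], [0.998, -0.061, -0.035], [0.001, 0.503, -0.864]]
contact_force: [-3.4, -1.0, 3.7]
grip_width: 0.248
grip_force: 32.0
```

servo_tool(rows=[{"dp": [0,0,0],"angular": [0,0,0],"fingers": 0.62},{"dp": [0,0,0],"angular": [0,0,0],"fingers": 0.62},{"dp": [0,0,0],"angular": [0,0,0],"fingers": 0.62},{"dp": [-10,0.7,17.3],"angular": [0,0,0],"fingers": 0.62},{"dp": [-20,1.4,35],"angular": [0,0,0],"fingers": 0.5},{"dp": [-20,1.4,35],"angular": [0,0,0],"fingers": 0.4}])

```text
time: 7.3
tcp_pos: [0.5866, 0.1729, 0.1556]
eef_rot: [[0.07, 0.865, 0.498], [0.998, -0.06, -0.035], [-0.001, 0.499, -0.867]]
contact_force: [-0.1, 0.1, -0.2]
grip_width: 0.599
grip_force: 0.0
```

```bash
cat > lb.py <<'E'
from h import *
import sys
im,w,cal=grab(sys.argv[1]); save(sys.argv[2],im)
hs=cv2.cvtColor(im,cv2.COLOR_RGB2HSV)
for n in LY:
    q=w-lane(n,0,0); xl,yl,d=q@S,q@RY,q@N
    b=(abs(xl)<.075)&(abs(yl)<.05)&(d>.016)&(d<.032)
    if b.sum()>40:
        p=np.stack([xl[b],yl[b]],1)*1000; (cx,cy),s,t=cv2.minAreaRect(p.astype(np.float32)); print(n,b.sum(),'c',cx,cy,s,t,'top',np.median(d[b]))
o=telemetry.get_obs(); print(o['time'],o['tcp_pos'])
E
python3 lb.py wrist w5.png; python3 -c "
from h import *
a=go(np.array([.5,.05,.27]),RL); b=go(*over('mid_a',.19),a)
b=go(*over('mid_b',.19),a);b=go(*over('long',.19),a)"
```

```text
short 2929 c -25.349506378173828 0.45993804931640625 (50.3107795715332, 21.674585342407227) 89.87653350830078 top 0.021323308130052152
7.35 [0.58756868 0.17566373 0.16325968]
dp [ -87.6 -125.7  106.7] rot [-0.0025  0.0081 -0.0039] rows>= 3.7 t 7.35
dp [ -36.  -410.7  -80. ] rot [ 0.4555  0.3685 -1.5984] rows>= 11.3 t 7.35
dp [  79.8 -410.3  -80. ] rot [ 0.4602  0.3651 -1.6171] rows>= 11.5 t 7.35
dp [  59.  -292.5  -80. ] rot [ 0.3021  0.456  -1.0044] rows>= 7.6 t 7.35
```

View pics/w5.png

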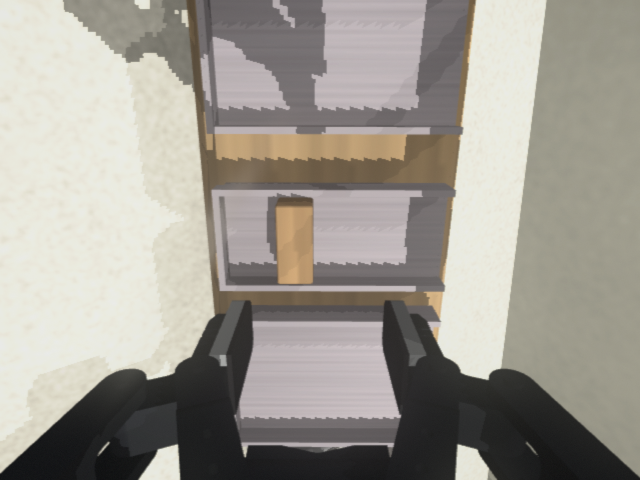

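The short block lies crosswise in its lane at (295,240), flat and centred. Going for mid_a next.

servo_tool(rows=[{"dp": [-20,-25,25],"angular": [0.0304,0.0246,-0.1065],"fingers": 0.4},{"dp": [-20,-30,25],"angular": [0.0304,0.0246,-0.1065],"fingers": 0.4},{"dp": [-20,-30,25],"angular": [0.0304,0.0246,-0.1065],"fingers": 0.4},{"dp": [-20,-35,20],"angular": [0.0304,0.0246,-0.1065],"fingers": 0.4},{"dp": [-10,-38,0],"angular": [0.0304,0.0246,-0.1065],"fingers": 0.4},{"dp": [-5,-38,0],"angular": [0.0304,0.0246,-0.1065],"fingers": 0.4},{"dp": [-5,-38,0],"angular": [0.0304,0.0246,-0.1065],"fingers": 0.4},{"dp": [-5,-38,0],"angular": [0.0304,0.0246,-0.1065],"fingers": 0.4},{"dp": [-5,-38,0],"angular": [0.0304,0.0246,-0.1065],"fingers": 0.4},{"dp": [-5,-38,0],"angular": [0.0304,0.0246,-0.1065],"fingers": 0.4},{"dp": [-5,-38,-20],"angular": [0.0304,0.0246,-0.1065],"fingers": 0.4},{"dp": [-4,-38,-25],"angular": [0.0304,0.0246,-0.1065],"fingers": 0.4}])

```text
time: 8.55
tcp_pos: [0.4645, -0.2527, 0.2068]
eef_rot: [[0.981, 0.173, 0.09], [0.18, -0.981, -0.078], [0.075, 0.093, -0.993]]
contact_force: [1.2, 0.2, -0.1]
grip_width: 0.604
grip_force: 0.0
```

servo_tool(rows=[{"dp": [0,-38,-23],"angular": [0.0304,0.0246,-0.1065],"fingers": 0.4},{"dp": [0,-38,0],"angular": [0.0304,0.0246,-0.1065],"fingers": 0.4},{"dp": [0,-36,0],"angular": [0.0304,0.0246,-0.1065],"fingers": 0.4},{"dp": [0,0,0],"angular": [0,0,0],"fingers": 0.4},{"dp": [0,0,0],"angular": [0,0,0],"fingers": 0.4}])

```text
time: 9.05
tcp_pos: [0.4633, -0.3637, 0.1819]
eef_rot: [[0.99, -0.139, -0.001], [-0.139, -0.99, 0.0], [-0.001, 0.0, -1.0]]
contact_force: [-0.3, 0.5, 0.3]
grip_width: 0.602
grip_force: 0.0
```

```bash
python3 wb.py w6.png; python3 -c "
from h import *
go(*over('mid_a',.19))"
```

```text
[   0    0  231  328 3986] c 510.3 -226.6 size 250.4 87.3 ang 5.3 z 0.0233
[ 272    0   35  102 3300] c 576.1 -360.6 size 62.4 22.0 ang -8.7 z 0.0273
[ 239    0  186  304 3450] c 494.9 -358.2 size 198.2 153.8 ang 4.7 z 0.0233
[  71   37  112  128 4522] c 559.5 -243.9 size 90.3 22.9 ang 26.3 z 0.0273
[ 299  164   30   90 2566] c 464.7 -361.3 size 69.4 21.7 ang -7.5 z 0.0273
[ 0.46386957 -0.36224201  0.18222563] 0.6051231253965595 9.1 [[-1.38490159e-01 -9.37499928e-01 -3.19240287e-01  5.45617832e-01]
 [-9.90363723e-01  1.30962565e-01  4.50389070e-02 -3.75389490e-01]
 [-4.15445211e-04  3.22401444e-01 -9.46602945e-01  3.23805068e-01]
 [ 0.00000000e+00  0.00000000e+00  0.00000000e+00  1.00000000e+00]]
dp [-12.9 105.   17.8] rot [-0.0006  0.0003  0.1021] rows>= 2.1 t 9.1
dp [0.1 1.5 7.8] rot [-0.0006  0.0003 -0.0026] rows>= 0.2 t 9.1
```

servo_tool(rows=[{"dp": [0.8,1,-45],"angular": [0,0,0],"fingers": 0.4},{"dp": [0,0,-45],"angular": [0,0,0],"fingers": 0.4},{"dp": [0,0,-45],"angular": [0,0,0],"fingers": 0.4},{"dp": [0,0,-25],"angular": [0,0,0],"fingers": 0.4},{"dp": [0,0,-11],"angular": [0,0,0],"fingers": 0.4},{"dp": [0,0,0],"angular": [0,0,0],"fingers": 0.6},{"dp": [0,0,0],"angular": [0,0,0],"fingers": 1},{"dp": [0,0,0],"angular": [0,0,0],"fingers": 1},{"dp": [0,0,0],"angular": [0,0,0],"fingers": 1}])

```text
time: 10.0
tcp_pos: [0.4659, -0.3626, 0.0136]
eef_rot: [[0.991, -0.137, 0.004], [-0.137, -0.991, -0.002], [0.004, 0.001, -1.0]]
contact_force: [-0.3, -0.1, 4.9]
grip_width: 0.245
grip_force: 33.2
```

```bash
python3 -c "
from h import *
a=(np.array([.4647,-.3612,.20]),down(-98))
b=go(np.array([.5,.13,.28]),RL,a); c=go(lane('mid',-.03,.07),RL,b); c=go(lane('mid',-.03,.006),RL,c); print(c[0])"
```

```text
dp [ 35.3 491.2  80. ] rot [-0.4555 -0.3685  1.5984] rows>= 11.3 t 10.0
dp [  95.3  149.2 -164.4] rot [0. 0. 0.] rows>= 4.8 t 10.0
dp [ 31.9  -2.3 -55.4] rot [0. 0. 0.] rows>= 1.3 t 10.0
[0.62724158 0.27689127 0.06019615]
```

servo_tool(rows=[{"dp": [0,0,40],"angular": [0,0,0],"fingers": 1},{"dp": [0,0,45],"angular": [0,0,0],"fingers": 1},{"dp": [0,0,45],"angular": [0,0,0],"fingers": 1},{"dp": [0,5,40],"angular": [0,0,0],"fingers": 1},{"dp": [2,25,20],"angular": [-0.0304,-0.0246,0.1065],"fingers": 1},{"dp": [2,33,10],"angular": [-0.0304,-0.0246,0.1065],"fingers": 1},{"dp": [2,33,10],"angular": [-0.0304,-0.0246,0.1065],"fingers": 1},{"dp": [2,33,10],"angular": [-0.0304,-0.0246,0.1065],"fingers": 1},{"dp": [2,33,10],"angular": [-0.0304,-0.0246,0.1065],"fingers": 1},{"dp": [2,33,10],"angular": [-0.0304,-0.0246,0.1065],"fingers": 1},{"dp": [2,33,10],"angular": [-0.0304,-0.0246,0.1065],"fingers": 1},{"dp": [2,33,10],"angular": [-0.0304,-0.0246,0.1065],"fingers": 1}])

```text
time: 11.2
tcp_pos: [0.4805, -0.0995, 0.2732]
eef_rot: [[0.732, 0.624, 0.272], [0.671, -0.729, -0.133], [0.115, 0.279, -0.953]]
contact_force: [0.4, 1.0, 0.4]
grip_width: 0.248
grip_force: 32.6
```

servo_tool(rows=[{"dp": [2,33,0],"angular": [-0.0304,-0.0246,0.1065],"fingers": 1},{"dp": [2,33,0],"angular": [-0.0304,-0.0246,0.1065],"fingers": 1},{"dp": [3,33,0],"angular": [-0.0304,-0.0246,0.1065],"fingers": 1},{"dp": [4,33,0],"angular": [-0.0304,-0.0246,0.1065],"fingers": 1},{"dp": [4,33,0],"angular": [-0.0304,-0.0246,0.1065],"fingers": 1},{"dp": [4,33,0],"angular": [-0.0304,-0.0246,0.1065],"fingers": 1},{"dp": [6,33,0],"angular": [-0.0304,-0.0246,0.1065],"fingers": 1},{"dp": [20,30,-30],"angular": [0,0,0],"fingers": 1},{"dp": [20,30,-30],"angular": [0,0,0],"fingers": 1},{"dp": [20,30,-30],"angular": [0,0,0],"fingers": 1},{"dp": [0,0,0],"angular": [0,0,0],"fingers": 1},{"dp": [0,0,0],"angular": [0,0,0],"fingers": 1}])

```text
time: 12.4
tcp_pos: [0.5762, 0.2211, 0.1784]
eef_rot: [[0.072, 0.868, 0.491], [0.997, -0.06, -0.041], [-0.006, 0.492, -0.87]]
contact_force: [0.3, -0.4, -0.0]
grip_width: 0.247
grip_force: 32.6
```

```bash
python3 wl.py w7.png; python3 -c "
from h import *
c=go(lane('mid',-.03,.07),RL)
c=go(lane('mid',-.03,.006),RL)"
```

```text
floor offset mm -0.6064595651568618 31081
floor []
floor edges [0.054 0.056 0.202 0.234 0.244 0.246 0.28  0.36 ]
walltop [(0.154, 22), (0.156, 35), (0.178, 31), (0.18, 65), (0.182, 83), (0.236, 53), (0.24, 104), (0.242, 319), (0.244, 302), (0.276, 207), (0.278, 541), (0.28, 465), (0.358, 370), (0.36, 779), (0.362, 424)]
held 11579 [-34.85618651 -12.48144637 -35.8730156 ] [33.68895974 10.08784986  5.28297855]
12.45 [0.57680146 0.22057979 0.18028932]
dp [ 18.5  58.6 -64.7] rot [ 0.005  -0.0062  0.0027] rows>= 1.8 t 12.45
dp [  50.4   56.3 -120.1] rot [ 0.005  -0.0062  0.0027] rows>= 2.8 t 12.45
```

servo_tool(rows=[{"dp": [6,19.4,-21.5],"angular": [0.005,-0.006,0.003],"fingers": 1},{"dp": [6,19.4,-21.5],"angular": [0,0,0],"fingers": 1},{"dp": [6.5,19.4,-21.5],"angular": [0,0,0],"fingers": 1},{"dp": [0,0,0],"angular": [0,0,0],"fingers": 1},{"dp": [10,-0.8,-18],"angular": [0,0,0],"fingers": 1},{"dp": [10,-0.8,-18],"angular": [0,0,0],"fingers": 1},{"dp": [8,-0.5,-13],"angular": [0,0,0],"fingers": 1},{"dp": [4,0,-7],"angular": [0,0,0],"fingers": 1},{"dp": [0,0,0],"angular": [0,0,0],"fingers": 1}])

```text
time: 13.35
tcp_pos: [0.6283, 0.2765, 0.0609]
eef_rot: [[0.071, 0.863, 0.5], [0.997, -0.062, -0.035], [0.0, 0.502, -0.865]]
contact_force: [-0.8, 0.4, -0.1]
grip_width: 0.245
grip_force: 34.7
```

```bash
python3 -c "
from h import *
c=go(lane('mid',-.03,.003),RL)"
```

```text
dp [ 0.5  0.3 -3.3] rot [-0.0003  0.0018  0.0004] rows>= 0.1 t 13.35
```

servo_tool(rows=[{"dp": [1,0,-2.5],"angular": [0,0,0],"fingers": 1},{"dp": [0,0,0],"angular": [0,0,0],"fingers": 0.62},{"dp": [0,0,0],"angular": [0,0,0],"fingers": 0.62},{"dp": [0,0,0],"angular": [0,0,0],"fingers": 0.62},{"dp": [-10,0.7,17.3],"angular": [0,0,0],"fingers": 0.62},{"dp": [-20,1.4,35],"angular": [0,0,0],"fingers": 0.5},{"dp": [-20,1.4,35],"angular": [0,0,0],"fingers": 0.4},{"dp": [0,0,0],"angular": [0,0,0],"fingers": 0.4}])

```text
time: 14.15
tcp_pos: [0.5787, 0.2843, 0.1501]
eef_rot: [[0.066, 0.86, 0.505], [0.998, -0.06, -0.029], [0.006, 0.506, -0.863]]
contact_force: [0.4, 1.2, -0.7]
grip_width: 0.6
grip_force: 0.0
```

```bash
python3 lb.py wrist w8.png; python3 -c "
from h import *
c=go(*over('mid_b',.185))"
```

```text
short 2039 c -58.85612106323242 0.7604789733886719 (50.92731475830078, 22.187870025634766) 89.97684478759766 top 0.021180547728866864
mid 3963 c -53.91101837158203 -1.9547767639160156 (70.27935028076172, 22.241472244262695) 89.95050048828125 top 0.021208431702073184
14.2 [0.57874806 0.28262031 0.14752404]
dp [   1.1 -642.9   37.5] rot [ 0.4613  0.3718 -1.6182] rows>= 12.9 t 14.2
```

servo_tool(rows=[{"dp": [-20,-25,28],"angular": [0.0288,0.0232,-0.1011],"fingers": 0.4},{"dp": [-20,-35,28],"angular": [0.0288,0.0232,-0.1011],"fingers": 0.4},{"dp": [-20,-40,28],"angular": [0.0288,0.0232,-0.1011],"fingers": 0.4},{"dp": [-15,-42,26],"angular": [0.0288,0.0232,-0.1011],"fingers": 0.4},{"dp": [0,-42,0],"angular": [0.0288,0.0232,-0.1011],"fingers": 0.4},{"dp": [0,-42,0],"angular": [0.0288,0.0232,-0.1011],"fingers": 0.4},{"dp": [0,-42,0],"angular": [0.0288,0.0232,-0.1011],"fingers": 0.4},{"dp": [0,-42,0],"angular": [0.0288,0.0232,-0.1011],"fingers": 0.4},{"dp": [0,-42,0],"angular": [0.0288,0.0232,-0.1011],"fingers": 0.4},{"dp": [0,-42,0],"angular": [0.0288,0.0232,-0.1011],"fingers": 0.4},{"dp": [0,-42,0],"angular": [0.0288,0.0232,-0.1011],"fingers": 0.4},{"dp": [10,-42,0],"angular": [0.0288,0.0232,-0.1011],"fingers": 0.4}])

```text
time: 15.4
tcp_pos: [0.5134, -0.1961, 0.2505]
eef_rot: [[0.967, 0.233, 0.105], [0.243, -0.966, -0.089], [0.081, 0.112, -0.99]]
contact_force: [1.5, 0.7, 0.7]
grip_width: 0.599
grip_force: 0.0
```

servo_tool(rows=[{"dp": [16,-42,-15],"angular": [0.0288,0.0232,-0.1011],"fingers": 0.4},{"dp": [16,-42,-17],"angular": [0.0288,0.0232,-0.1011],"fingers": 0.4},{"dp": [16,-40,-20],"angular": [0.0288,0.0232,-0.1011],"fingers": 0.4},{"dp": [17,-41,-20],"angular": [0.0288,0.0232,-0.1011],"fingers": 0.4},{"dp": [0,0,0],"angular": [0,0,0],"fingers": 0.4},{"dp": [0,0,0],"angular": [0,0,0],"fingers": 0.4}])

```text
time: 16.0
tcp_pos: [0.5778, -0.36, 0.1748]
eef_rot: [[0.987, -0.16, -0.01], [-0.16, -0.987, 0.007], [-0.011, -0.005, -1.0]]
contact_force: [0.0, 0.5, 0.4]
grip_width: 0.596
grip_force: 0.0
```

```bash
python3 wb.py w9.png; python3 -c "
from h import *
go(*over('mid_b',.011))"
```

```text
[  58   96  375  283 6329] c 545.6 -306.0 size 249.8 191.4 ang -85.4 z 0.0233
[ 304  162   31   92 2689] c 579.9 -361.2 size 69.7 21.9 ang -8.6 z 0.0272
[ 124  204   99  102 3329] c 559.6 -244.0 size 89.7 23.2 ang 26.4 z 0.0271
[236 389 159  37 943] c 396.8 -326.6 size 146.4 8.1 ang -85.5 z 0.0231
[ 0.57899881 -0.35862647  0.17766129] 0.5996011905771422 16.05 [[-0.15946204 -0.93142179 -0.32714724  0.66117959]
 [-0.98718897  0.14861675  0.05806035 -0.3743191 ]
 [-0.00545911  0.33221457 -0.94318804  0.31579849]
 [ 0.          0.          0.          1.        ]]
dp [-128.   101.4   22.3] rot [-0.0056 -0.0058  0.1233] rows>= 3.3 t 16.05
dp [   0.8   -1.7 -166.7] rot [-0.0059 -0.0054 -0.0006] rows>= 3.3 t 16.05
```

servo_tool(rows=[{"dp": [1,-1.5,-45],"angular": [-0.006,-0.005,0],"fingers": 0.4},{"dp": [0,0,-45],"angular": [0,0,0],"fingers": 0.4},{"dp": [0,0,-40],"angular": [0,0,0],"fingers": 0.4},{"dp": [0,0,-25],"angular": [0,0,0],"fingers": 0.4},{"dp": [0,0,-10],"angular": [0,0,0],"fingers": 0.4},{"dp": [0,0,0],"angular": [0,0,0],"fingers": 0.6},{"dp": [0,0,0],"angular": [0,0,0],"fingers": 1},{"dp": [0,0,0],"angular": [0,0,0],"fingers": 1},{"dp": [0,0,0],"angular": [0,0,0],"fingers": 1}])

```text
time: 16.95
tcp_pos: [0.5824, -0.361, 0.0177]
eef_rot: [[0.988, -0.157, 0.007], [-0.157, -0.988, -0.003], [0.007, 0.002, -1.0]]
contact_force: [-0.6, 0.6, 7.0]
grip_width: 0.245
grip_force: 32.4
```

```bash
sed -i 's/mid=.3205/mid=.3200/' h.py; python3 -c "
from h import *
o=telemetry.get_obs(); a=(np.array(o['tcp_pos'])+[0,0,.1],np.array(o['eef_rot']))
b=go(np.array([.5,.16,.25]),RL,a); c=go(lane('mid',.02,.07),RL,b); c=go(lane('mid',.02,.003),RL,c); print(c[0])"
```

```text
dp [-82.4 521.  132.3] rot [-0.4631 -0.3578  1.6146] rows>= 11.4 t 16.95
dp [ 138.5  115.6 -109.4] rot [0. 0. 0.] rows>= 4.2 t 16.95
dp [ 33.4  -2.4 -58. ] rot [0. 0. 0.] rows>= 1.3 t 16.95
[0.67189566 0.27322834 0.08259808]
```

servo_tool(rows=[{"dp": [0,0,40],"angular": [0,0,0],"fingers": 1},{"dp": [0,0,45],"angular": [0,0,0],"fingers": 1},{"dp": [-10,5,45],"angular": [0,0,0],"fingers": 1},{"dp": [-15,25,40],"angular": [-0.0289,-0.0224,0.1009],"fingers": 1},{"dp": [-15,33,40],"angular": [-0.0289,-0.0224,0.1009],"fingers": 1},{"dp": [-15,33,20],"angular": [-0.0289,-0.0224,0.1009],"fingers": 1},{"dp": [-15,33,10],"angular": [-0.0289,-0.0224,0.1009],"fingers": 1},{"dp": [-10,33,0],"angular": [-0.0289,-0.0224,0.1009],"fingers": 1},{"dp": [0,33,0],"angular": [-0.0289,-0.0224,0.1009],"fingers": 1},{"dp": [0,33,0],"angular": [-0.0289,-0.0224,0.1009],"fingers": 1},{"dp": [0,33,0],"angular": [-0.0289,-0.0224,0.1009],"fingers": 1},{"dp": [0,33,0],"angular": [-0.0289,-0.0224,0.1009],"fingers": 1}])

```text
time: 18.15
tcp_pos: [0.5016, -0.0674, 0.2529]
eef_rot: [[0.707, 0.647, 0.287], [0.698, -0.703, -0.136], [0.114, 0.296, -0.948]]
contact_force: [0.9, 0.1, -0.1]
grip_width: 0.247
grip_force: 31.5
```

servo_tool(rows=[{"dp": [0,33,0],"angular": [-0.0289,-0.0224,0.1009],"fingers": 1},{"dp": [0,33,0],"angular": [-0.0289,-0.0224,0.1009],"fingers": 1},{"dp": [0,33,0],"angular": [-0.0289,-0.0224,0.1009],"fingers": 1},{"dp": [0,33,0],"angular": [-0.0289,-0.0224,0.1009],"fingers": 1},{"dp": [0,33,0],"angular": [-0.0289,-0.0224,0.1009],"fingers": 1},{"dp": [0,33,0],"angular": [-0.0289,-0.0224,0.1009],"fingers": 1},{"dp": [0,33,0],"angular": [-0.0289,-0.0224,0.1009],"fingers": 1},{"dp": [20,30,-20],"angular": [0,0,0],"fingers": 1},{"dp": [25,35,-20],"angular": [0,0,0],"fingers": 1},{"dp": [25,35,-20],"angular": [0,0,0],"fingers": 1},{"dp": [0,0,0],"angular": [0,0,0],"fingers": 1},{"dp": [0,0,0],"angular": [0,0,0],"fingers": 1}])

```text
time: 19.35
tcp_pos: [0.5714, 0.2624, 0.1903]
eef_rot: [[0.073, 0.866, 0.495], [0.997, -0.061, -0.04], [-0.004, 0.497, -0.868]]
contact_force: [-0.2, -1.0, 1.0]
grip_width: 0.24
grip_force: 31.5
```

```bash
python3 wl.py w10.png; python3 -c "
from h import *
c=go(lane('mid',.02,.08),RL)
c=go(lane('mid',.02,.007),RL,c)"
```

```text
floor offset mm -0.633621594385487 20948
floor []
floor edges [0.104 0.106 0.244 0.246 0.28  0.358 0.362 0.364]
walltop [(0.156, 20), (0.236, 55), (0.24, 47), (0.242, 239), (0.244, 264), (0.276, 113), (0.278, 270), (0.28, 248), (0.352, 21), (0.358, 306), (0.36, 560), (0.362, 363)]
held 11048 [-34.83057797 -12.26941856 -35.76005026] [33.3247008  10.07128915  7.48907921]
19.4 [0.57174819 0.26167785 0.1919302 ]
dp [ 61.7  14.3 -42.6] rot [ 0.0033 -0.0015  0.0032] rows>= 1.5 t 19.4
dp [ 36.4  -2.6 -63.2] rot [0. 0. 0.] rows>= 1.5 t 19.4
```

servo_tool(rows=[{"dp": [20,5,-14],"angular": [0.003,-0.0015,0.003],"fingers": 1},{"dp": [21,5,-14],"angular": [0,0,0],"fingers": 1},{"dp": [21,5,-14],"angular": [0,0,0],"fingers": 1},{"dp": [0,0,0],"angular": [0,0,0],"fingers": 1},{"dp": [11,-1,-19],"angular": [0,0,0],"fingers": 1},{"dp": [11,-1,-19],"angular": [0,0,0],"fingers": 1},{"dp": [8,-0.5,-14],"angular": [0,0,0],"fingers": 1},{"dp": [5,0,-8],"angular": [0,0,0],"fingers": 1},{"dp": [0,0,0],"angular": [0,0,0],"fingers": 1}])

```text
time: 20.3
tcp_pos: [0.669, 0.2745, 0.0904]
eef_rot: [[0.071, 0.863, 0.5], [0.998, -0.061, -0.035], [0.0, 0.501, -0.865]]
contact_force: [-0.4, 0.1, -0.1]
grip_width: 0.248
grip_force: 32.8
```

```bash
python3 -c "
from h import *
c=go(lane('mid',.02,.007),RL)"
```

```text
dp [ 0.9 -1.1 -4.3] rot [-0.      0.0011 -0.0001] rows>= 0.1 t 20.3
```

servo_tool(rows=[{"dp": [1,-0.7,-4],"angular": [0,0,0],"fingers": 1},{"dp": [0,0,0],"angular": [0,0,0],"fingers": 1},{"dp": [0,0,0],"angular": [0,0,0],"fingers": 0.62},{"dp": [0,0,0],"angular": [0,0,0],"fingers": 0.62},{"dp": [0,0,0],"angular": [0,0,0],"fingers": 0.62},{"dp": [-10,0.7,17.3],"angular": [0,0,0],"fingers": 0.62},{"dp": [-20,1.4,35],"angular": [0,0,0],"fingers": 0.5},{"dp": [-25,1.4,35],"angular": [0,0,0],"fingers": 0.4},{"dp": [-25,0,20],"angular": [0,0,0],"fingers": 0.4},{"dp": [0,0,0],"angular": [0,0,0],"fingers": 0.4},{"dp": [0,0,0],"angular": [0,0,0],"fingers": 0.4}])

```text
time: 21.4
tcp_pos: [0.5899, 0.2776, 0.1934]
eef_rot: [[0.07, 0.863, 0.5], [0.998, -0.061, -0.035], [0.0, 0.501, -0.865]]
contact_force: [0.5, -0.5, 1.0]
grip_width: 0.601
grip_force: 0.0
```

```bash
python3 lb.py wrist w11.png; python3 -c "
from h import *
B['long']=(.5594,-.2437,26.5)
c=go(*over('long',.185))"
```

```text
short 104 c -49.77878189086914 -13.761598587036133 (20.425857543945312, 4.907112121582031) 86.92697143554688 top 0.020893820358756955
mid 6557 c -41.33557891845703 -1.1061820983886719 (57.232486724853516, 70.53881072998047) 0.22417409718036652 top 0.02118904882233755
21.45 [0.58994125 0.27691372 0.19220821]
dp [ -30.5 -520.6   -7.2] rot [ 0.3046  0.4543 -1.013 ] rows>= 10.4 t 21.45
```

View pics/w11.png

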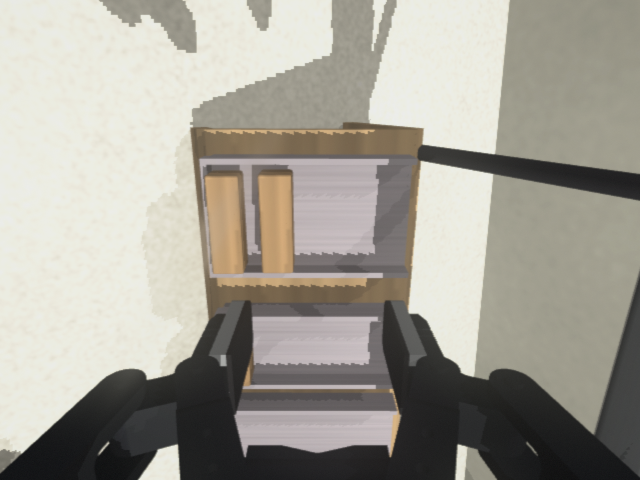

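Both mids lie flat in the mid lane, the first at the foot (226,222) and the second sliding down at (276,222). Now the long block.

servo_tool(rows=[{"dp": [-20,-30,20],"angular": [0.0234,0.0349,-0.0779],"fingers": 0.4},{"dp": [-20,-40,20],"angular": [0.0234,0.0349,-0.0779],"fingers": 0.4},{"dp": [-20,-42,20],"angular": [0.0234,0.0349,-0.0779],"fingers": 0.4},{"dp": [-20,-42,0],"angular": [0.0234,0.0349,-0.0779],"fingers": 0.4},{"dp": [0,-42,0],"angular": [0.0234,0.0349,-0.0779],"fingers": 0.4},{"dp": [0,-42,0],"angular": [0.0234,0.0349,-0.0779],"fingers": 0.4},{"dp": [0,-42,0],"angular": [0.0234,0.0349,-0.0779],"fingers": 0.4},{"dp": [0,-42,0],"angular": [0.0234,0.0349,-0.0779],"fingers": 0.4},{"dp": [0,-42,0],"angular": [0.0234,0.0349,-0.0779],"fingers": 0.4},{"dp": [10,-42,-15],"angular": [0.0234,0.0349,-0.0779],"fingers": 0.4},{"dp": [13,-42,-17],"angular": [0.0234,0.0349,-0.0779],"fingers": 0.4},{"dp": [13,-42,-17],"angular": [0.0234,0.0349,-0.0779],"fingers": 0.4}])

```text
time: 22.65
tcp_pos: [0.5459, -0.2146, 0.2014]
eef_rot: [[0.859, 0.511, 0.034], [0.511, -0.859, -0.022], [0.018, 0.036, -0.999]]
contact_force: [1.1, 0.4, 0.7]
grip_width: 0.6
grip_force: 0.0
```

servo_tool(rows=[{"dp": [13,-31,-18],"angular": [0.0234,0.0349,-0.0779],"fingers": 0.4},{"dp": [0,0,0],"angular": [0,0,0],"fingers": 0.4},{"dp": [0,0,0],"angular": [0,0,0],"fingers": 0.4}])

```text
time: 22.95
tcp_pos: [0.5579, -0.2441, 0.1821]
eef_rot: [[0.896, 0.445, -0.004], [0.445, -0.896, 0.001], [-0.004, -0.002, -1.0]]
contact_force: [0.6, 1.0, 0.9]
grip_width: 0.598
grip_force: 0.0
```

```bash
python3 wb.py w12.png; python3 -c "
from h import *
B['long']=(.5594,-.2437,26.5)
go(*over('long',.009))"
```

```text
[ 179   76  402  301 6384] c 517.2 -308.9 size 249.7 248.9 ang -85.4 z 0.0233
[ 303  148   30  116 3296] c 559.6 -243.3 size 89.8 21.8 ang 27.1 z 0.0272
[245 373 154  57 964] c 397.3 -330.2 size 151.1 8.3 ang -85.5 z 0.0231
[ 0.55854945 -0.2426567   0.18385062] 0.6023088889969658 23.0 [[ 0.44501762 -0.84648005 -0.29228555  0.63285604]
 [-0.89551899 -0.42146512 -0.14287368 -0.20728046]
 [-0.00224845  0.32532856 -0.94559837  0.32373371]
 [ 0.          0.          0.          1.        ]]
dp [-107.5  -14.5   16.1] rot [-0.0007 -0.0013 -0.498 ] rows>= 3.3 t 23.0
dp [   0.9   -1.  -174.9] rot [-0.0003 -0.0014 -0.0006] rows>= 3.5 t 23.0
```

servo_tool(rows=[{"dp": [1,-0.5,-45],"angular": [0,0,0],"fingers": 0.4},{"dp": [0,0,-45],"angular": [0,0,0],"fingers": 0.4},{"dp": [0,0,-45],"angular": [0,0,0],"fingers": 0.4},{"dp": [0,0,-25],"angular": [0,0,0],"fingers": 0.4},{"dp": [0,0,-12],"angular": [0,0,0],"fingers": 0.4},{"dp": [0,0,0],"angular": [0,0,0],"fingers": 0.6},{"dp": [0,0,0],"angular": [0,0,0],"fingers": 1},{"dp": [0,0,0],"angular": [0,0,0],"fingers": 1},{"dp": [0,0,0],"angular": [0,0,0],"fingers": 1}])

```text
time: 23.9
tcp_pos: [0.5616, -0.2438, 0.0159]
eef_rot: [[0.895, 0.447, 0.005], [0.447, -0.895, -0.002], [0.004, 0.004, -1.0]]
contact_force: [0.6, 0.2, 5.0]
grip_width: 0.247
grip_force: 33.0
```

servo_tool(rows=[{"dp": [0,0,40],"angular": [0,0,0],"fingers": 1},{"dp": [0,0,45],"angular": [0,0,0],"fingers": 1},{"dp": [-5,0,45],"angular": [0,0,0],"fingers": 1},{"dp": [-15,15,45],"angular": [0,0,0],"fingers": 1}])

```text
time: 24.3
tcp_pos: [0.5402, -0.2304, 0.1914]
eef_rot: [[0.896, 0.444, 0.004], [0.444, -0.896, -0.003], [0.002, 0.004, -1.0]]
contact_force: [1.3, 0.7, 0.6]
grip_width: 0.245
grip_force: 32.5
```

```bash
python3 -c "
from h import *
b=go(np.array([.5,.05,.26]),RL); c=go(lane('long',-.01,.08),RL,b); c=go(lane('long',-.01,.007),RL,c); print(c[0])"
```

```text
dp [-40.2 280.4  68.6] rot [-0.3043 -0.4502  1.0147] rows>= 7.7 t 24.3
dp [  92.3   12.5 -125.7] rot [0. 0. 0.] rows>= 3.1 t 24.3
dp [ 36.4  -2.6 -63.2] rot [0. 0. 0.] rows>= 1.5 t 24.3
[0.62874347 0.05994343 0.07106218]
```

servo_tool(rows=[{"dp": [-6,28,14],"angular": [-0.0304,-0.045,0.1015],"fingers": 1},{"dp": [-6,28,14],"angular": [-0.0304,-0.045,0.1015],"fingers": 1},{"dp": [-6,28,14],"angular": [-0.0304,-0.045,0.1015],"fingers": 1},{"dp": [-6,28,14],"angular": [-0.0304,-0.045,0.1015],"fingers": 1},{"dp": [-6,28,7],"angular": [-0.0304,-0.045,0.1015],"fingers": 1},{"dp": [-6,28,5],"angular": [-0.0304,-0.045,0.1015],"fingers": 1},{"dp": [-4,28,0],"angular": [-0.0304,-0.045,0.1015],"fingers": 1},{"dp": [0,28,0],"angular": [-0.0304,-0.045,0.1015],"fingers": 1},{"dp": [0,28,0],"angular": [-0.0304,-0.045,0.1015],"fingers": 1},{"dp": [0,28,0],"angular": [-0.0304,-0.045,0.1015],"fingers": 1},{"dp": [0,0,0],"angular": [0,0,0],"fingers": 1},{"dp": [0,0,0],"angular": [0,0,0],"fingers": 1}])

```text
time: 25.5
tcp_pos: [0.5229, 0.0552, 0.2511]
eef_rot: [[0.071, 0.874, 0.481], [0.997, -0.059, -0.041], [-0.008, 0.483, -0.876]]
contact_force: [0.6, -0.7, -0.1]
grip_width: 0.249
grip_force: 32.5
```

```bash
python3 wl.py w13.png; python3 -c "
from h import *
c=go(lane('long',-.01,.08),RL); c=go(lane('long',-.01,.007),RL,c)"
```

```text
floor offset mm -0.5018017086535475 24307
floor []
floor edges [0.054 0.152 0.156 0.158 0.184 0.242]
walltop [(0.05, 65), (0.052, 140), (0.054, 151), (0.152, 151), (0.154, 348), (0.156, 275), (0.178, 149), (0.18, 429), (0.182, 252), (0.24, 296), (0.242, 58)]
held 13762 [-43.896586   -11.20383394 -36.96146146] [43.98372035 10.9079482   4.12256133]
25.55 [0.52314389 0.05437403 0.2513254 ]
dp [  69.2    8.1 -117. ] rot [ 0.0062 -0.0197  0.0024] rows>= 2.7 t 25.55
dp [ 36.4  -2.6 -63.2] rot [0. 0. 0.] rows>= 1.5 t 25.55
```

servo_tool(rows=[{"dp": [17,2,-29],"angular": [0.0015,-0.005,0.001],"fingers": 1},{"dp": [17,2,-29],"angular": [0.0015,-0.005,0.001],"fingers": 1},{"dp": [17,2,-29],"angular": [0.0015,-0.005,0.0],"fingers": 1},{"dp": [18,2,-30],"angular": [0.0015,-0.005,0.0],"fingers": 1},{"dp": [0,0,0],"angular": [0,0,0],"fingers": 1},{"dp": [11,-1,-19],"angular": [0,0,0],"fingers": 1},{"dp": [11,-1,-19],"angular": [0,0,0],"fingers": 1},{"dp": [8,-0.5,-14],"angular": [0,0,0],"fingers": 1},{"dp": [5,0,-8],"angular": [0,0,0],"fingers": 1},{"dp": [0,0,0],"angular": [0,0,0],"fingers": 1}])

```text
time: 26.55
tcp_pos: [0.6277, 0.0594, 0.0742]
eef_rot: [[0.072, 0.864, 0.499], [0.997, -0.062, -0.036], [-0.001, 0.5, -0.866]]
contact_force: [1.1, -0.6, -0.4]
grip_width: 0.246
grip_force: 33.1
```

```bash
python3 -c "
from h import *
c=go(lane('long',-.01,.005),RL)"
```

```text
dp [ 2.1  0.5 -4.9] rot [0.0007 0.0001 0.001 ] rows>= 0.1 t 26.55
```

servo_tool(rows=[{"dp": [2,0.3,-4.5],"angular": [0,0,0],"fingers": 1},{"dp": [0,0,0],"angular": [0,0,0],"fingers": 1},{"dp": [0,0,0],"angular": [0,0,0],"fingers": 0.62},{"dp": [0,0,0],"angular": [0,0,0],"fingers": 0.62},{"dp": [0,0,0],"angular": [0,0,0],"fingers": 0.62},{"dp": [-10,0.7,17.3],"angular": [0,0,0],"fingers": 0.62},{"dp": [-20,1.4,35],"angular": [0,0,0],"fingers": 0.7},{"dp": [-35,0,35],"angular": [0,0,0],"fingers": 1},{"dp": [-45,0,20],"angular": [0,0,0],"fingers": 1},{"dp": [-20,0,20],"angular": [0,0,0],"fingers": 1},{"dp": [0,0,0],"angular": [0,0,0],"fingers": 1}])

```text
time: 27.65
tcp_pos: [0.5057, 0.065, 0.1931]
eef_rot: [[0.07, 0.867, 0.494], [0.998, -0.06, -0.037], [-0.002, 0.495, -0.869]]
contact_force: [0.6, 0.6, 0.4]
grip_width: 0.003
grip_force: 0.0
```

```bash
python3 lb.py wrist w14.png; python3 lb.py side s2.png; python3 - <<'E'
from h import *
for c in ['wrist','side','scene']:
    im,w,cal=grab(c); x,y,h=w[...,0],w[...,1],w[...,2]
    hs=cv2.cvtColor(im,cv2.COLOR_RGB2HSV)
    t=(h>.085)&(h<.125)&(x>.58)&(x<.66)&(y>-.1)&(y<0)&(hs[...,2]<90)
    g=(h>.045)&(h<.055)&(x>.55)&(x<.73)&(y>-.11)&(y<0.02)
    print(c,'tip',t.sum(),np.median(w[t],0),np.percentile(w[t],2,0),np.percentile(w[t],98,0))
    if g.sum()>20: print('house',cv2.minAreaRect((w[g][:,:2]*1000).astype(np.float32)))
E
```

```text
long 3358 c -53.452205657958984 -1.5860214233398438 (89.74323272705078, 22.017911911010742) 89.94029235839844 top 0.021390554776999825
short 2655 c -4.304801940917969 -0.49602699279785156 (131.10552978515625, 58.923824310302734) 0.04420578479766846 top 0.021369186362077238
27.7 [0.50639772 0.06502245 0.19369535]
long 527 c -1.6845321655273438 -1.0326957702636719 (96.82315826416016, 142.97933959960938) 89.80290222167969 top 0.021987958389406582
short 405 c -1.85650634765625 0.8609275817871094 (142.68878173828125, 65.97156524658203) 0.27144062519073486 top 0.021729858177330193
mid 1225 c -1.737640380859375 1.0990753173828125 (142.26197814941406, 85.74422454833984) 0.3403928875923157 top 0.021795792245478618
27.75 [0.5066563  0.06484292 0.19395608]
wrist tip 622 [ 0.61047871 -0.04194634  0.11064496] [ 0.60634848 -0.05642963  0.09488452] [ 0.61773014 -0.03320406  0.11512822]
house ((622.9737548828125, -18.264480590820312), (53.915000915527344, 126.22034454345703), 36.43576431274414)
side tip 58 [ 0.61203781 -0.03614614  0.11103428] [ 0.60734189 -0.04751037  0.09742541] [ 0.61864455 -0.03274463  0.11708243]
house ((622.5941772460938, -20.158706665039062), (61.394718170166016, 122.99021911621094), 30.789979934692383)
scene tip 152 [ 0.61577419 -0.0501342   0.11017802] [ 0.60696813 -0.06022042  0.08693898] [ 0.62645921 -0.03605108  0.11920115]
house ((644.6613159179688, -28.1361083984375), (86.1343002319336, 161.17100524902344), 87.21564483642578)
```

View pics/s2.png

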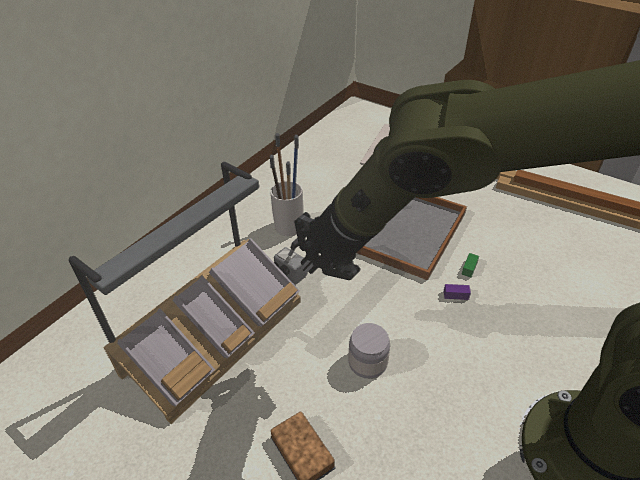

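All the blocks rest at the lane feet in the side view: long (278,302), short (236,338), mids (185,377). Next I'll measure the counter's heading.

```bash
python3 - <<'E'
from h import *
for c in ['scene','side']:
    z=np.load(f'pics/{c}0.npz'); im,w=z['im'],z['w']; x,y,h=w[...,0],w[...,1],w[...,2]
    g=((h>.046)&(h<.055)&(x>.57)&(x<.72)&(y>-.11)&(y<-0.012)).astype(np.uint8)
    n,l,s,_=cv2.connectedComponentsWithStats(g); i=1+s[1:,4].argmax()
    print(c,s[i],cv2.minAreaRect((w[l==i][:,:2]*1000).astype(np.float32)),[(int(a[4])) for a in s[1:]])
    g=(h>.008)&(h<.055)&(x>.57)&(x<.72)&(y>-.11)&(y<-0.012)
    print('  all',cv2.minAreaRect((w[g][:,:2]*1000).astype(np.float32)))
    a,b,cc,d=(330,280,400,345) if c=='scene' else (265,225,325,290)
    cv2.imwrite(f'pics/t_{c}.png',cv2.resize(im[b:d,a:cc,::-1],None,fx=6,fy=6,interpolation=cv2.INTER_CUBIC))
a=cv2.imread('pics/t_scene.png'); b=cv2.imread('pics/t_side.png')
o=np.zeros((400,800,3),np.uint8); o[:390,:420]=a[:390]; o[:390,420:780]=b[:390]; cv2.imwrite('pics/t.png',o)
E
```

```text
scene [343 300  36  28 459] ((634.7802734375, -44.58700942993164), (51.74711990356445, 63.88885498046875), 85.32617950439453) [459]
  all ((640.6903076171875, -44.83338928222656), (54.520172119140625, 75.54621124267578), 84.8108139038086)
side [274 247  33  24 387] ((634.534912109375, -45.55156326293945), (42.32661437988281, 65.17597198486328), 85.0264663696289) [387, 1, 1]
  all ((634.8405151367188, -41.61664962768555), (50.55429458618164, 64.96563720703125), 85.44120025634766)
```

View pics/t.png

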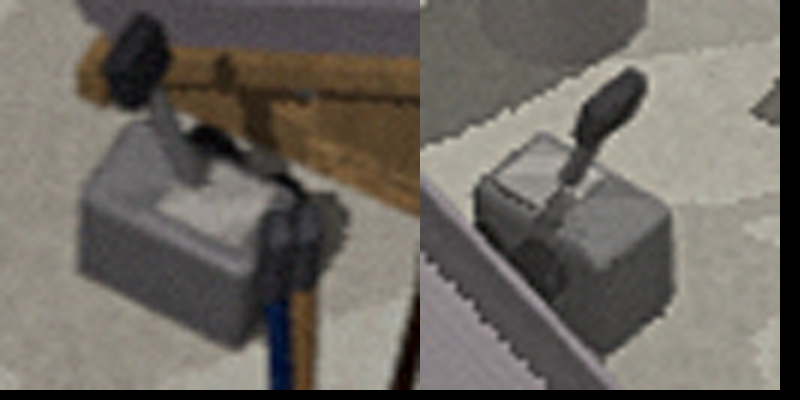

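The counter's housing is centred at about (635,-45) mm with yaw -5°. The paddle leans toward the robot at about (612,-43) mm, height 104. I'll go in front of it with the fingers shut.

servo_tool(rows=[{"dp": [0,-30,0],"angular": [0,0,0],"fingers": 1},{"dp": [10,-35,-10],"angular": [0,0,0],"fingers": 1},{"dp": [18,-35,-25],"angular": [0,0,0],"fingers": 1},{"dp": [18,-8,-32],"angular": [0,0,0],"fingers": 1},{"dp": [18,0,-32],"angular": [0,0,0],"fingers": 1},{"dp": [0,0,0],"angular": [0,0,0],"fingers": 1},{"dp": [0,0,0],"angular": [0,0,0],"fingers": 1}])

```text
time: 28.6
tcp_pos: [0.574, -0.0432, 0.0921]
eef_rot: [[0.072, 0.868, 0.491], [0.997, -0.061, -0.038], [-0.003, 0.492, -0.87]]
contact_force: [0.7, -0.4, 0.9]
grip_width: -0.002
grip_force: 0.0
```

servo_tool(rows=[{"dp": [8,-0.6,0],"angular": [0,0,0],"fingers": 1},{"dp": [8,-0.6,0],"angular": [0,0,0],"fingers": 1},{"dp": [8,-0.6,0],"angular": [0,0,0],"fingers": 1},{"dp": [8,-0.6,0],"angular": [0,0,0],"fingers": 1},{"dp": [8,-0.6,0],"angular": [0,0,0],"fingers": 1},{"dp": [8,-0.6,0],"angular": [0,0,0],"fingers": 1},{"dp": [0,0,0],"angular": [0,0,0],"fingers": 1}])

```text
time: 29.3
tcp_pos: [0.6231, -0.0466, 0.0926]
eef_rot: [[0.071, 0.868, 0.492], [0.997, -0.061, -0.038], [-0.003, 0.494, -0.87]]
contact_force: [-3.4, 1.0, 0.9]
grip_width: 0.0
grip_force: 1.1
```

```bash
python3 - <<'E'
from h import *
im,_,_=grab('scene'); a=cv2.resize(im[270:350,320:420],None,fx=4,fy=4); im,_,_=grab('wrist')
o=np.zeros((480,800,3),np.uint8); o[:320,:400]=a; o[:300,400:]=cv2.resize(im,(400,300)); save('p1.png',o)
E
```

```text
(no output)
```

View pics/p1.png

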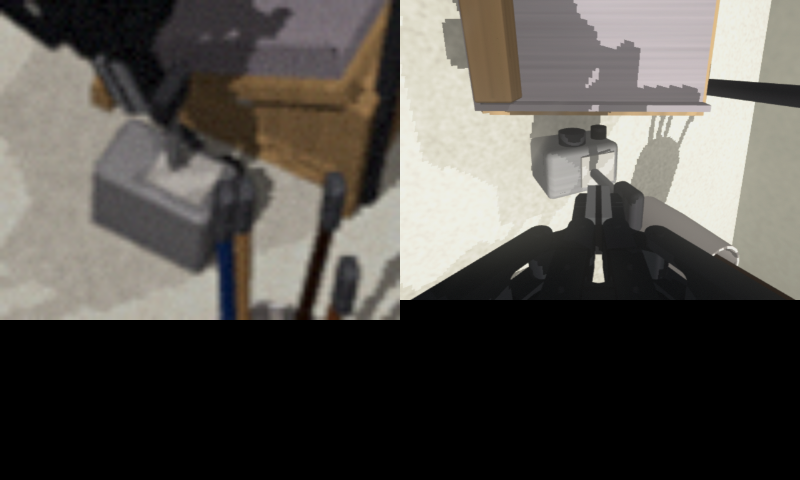

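The lever is moving: the paddle is near vertical in front of the fingers, at (175,90) in the left half and (628,200) in the right. The force is 3.4 N and correctly directed. I'll push further in small steps.

servo_tool(rows=[{"dp": [5,-0.4,0],"angular": [0,0,0],"fingers": 1},{"dp": [5,-0.4,0],"angular": [0,0,0],"fingers": 1},{"dp": [5,-0.4,0],"angular": [0,0,0],"fingers": 1},{"dp": [0,0,0],"angular": [0,0,0],"fingers": 1}])

```text
time: 29.8
tcp_pos: [0.6373, -0.0479, 0.0921]
eef_rot: [[0.071, 0.868, 0.491], [0.997, -0.061, -0.038], [-0.003, 0.493, -0.87]]
contact_force: [-2.9, -0.3, -0.9]
grip_width: 0.002
grip_force: 1.5
```

servo_tool(rows=[{"dp": [3,-0.2,0],"angular": [0,0,0],"fingers": 1},{"dp": [3,-0.2,0],"angular": [0,0,0],"fingers": 1},{"dp": [0,0,0],"angular": [0,0,0],"fingers": 1}])

```text
time: 30.1
tcp_pos: [0.6424, -0.0483, 0.0916]
eef_rot: [[0.072, 0.869, 0.49], [0.997, -0.061, -0.038], [-0.003, 0.491, -0.871]]
contact_force: [-3.8, 0.1, -3.0]
grip_width: -0.002
grip_force: 2.6
```

servo_tool(rows=[{"dp": [3,-0.2,0],"angular": [0,0,0],"fingers": 1},{"dp": [0,0,0],"angular": [0,0,0],"fingers": 1}])

```text
time: 30.3
tcp_pos: [0.6448, -0.0484, 0.091]
eef_rot: [[0.072, 0.869, 0.489], [0.997, -0.061, -0.038], [-0.003, 0.49, -0.872]]
contact_force: [-4.6, 0.4, -5.0]
grip_width: -0.004
grip_force: 3.3
```

servo_tool(rows=[{"dp": [3,-0.2,0],"angular": [0,0,0],"fingers": 1},{"dp": [0,0,0],"angular": [0,0,0],"fingers": 1}])

```text
time: 30.5
tcp_pos: [0.6471, -0.0486, 0.0904]
eef_rot: [[0.072, 0.87, 0.488], [0.997, -0.061, -0.038], [-0.003, 0.489, -0.872]]
contact_force: [-5.6, -1.0, -4.4]
grip_width: -0.003
grip_force: 3.7
```

```bash
python3 - <<'E'
from h import *
im,w,_=grab('scene'); a=cv2.resize(im[270:350,320:420],None,fx=5,fy=5)
o=np.zeros((400,800,3),np.uint8); o[:,:500]=a; im,w,_=grab('wrist'); o[:240,500:]=cv2.resize(im[120:480,130:580],(300,240)); save('p2.png',o)
E
```

```text
(no output)
```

View pics/p2.png

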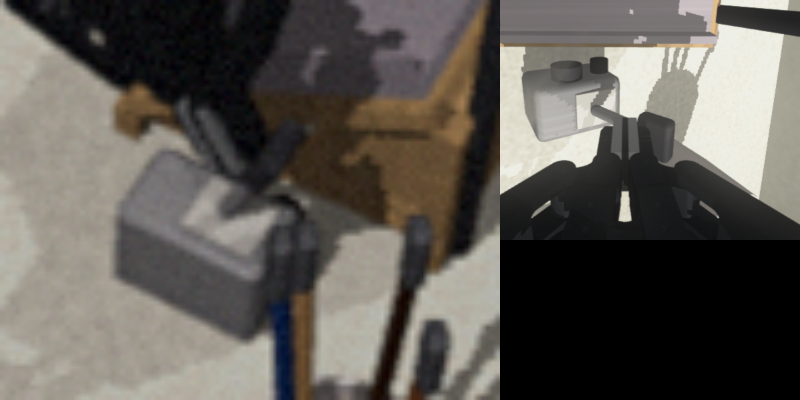

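The lever (280,150) leans well away and the fingertips push low on the paddle. I'll work out its angle from depth before deciding.

```bash
python3 - <<'E'
from h import *
im,w,_=grab('scene'); x,y,h=w[...,0],w[...,1],w[...,2]; hs=cv2.cvtColor(im,cv2.COLOR_RGB2HSV)
sub=np.zeros_like(x,bool); sub[285:325,355:385]=1
m=sub&(h>.06)&(h<.13)&(x>.62)&(x<.69)&(y>-.075)&(y<-.02)
for v,u in list(zip(*np.nonzero(m)))[::9]: print(u,v,w[v,u].round(3),im[v,u].max())
E
```

```text
355 288 [ 0.623 -0.056  0.129] 5
368 290 [ 0.645 -0.047  0.125] 13
365 291 [ 0.642 -0.053  0.128] 13
358 292 [ 0.63  -0.057  0.123] 37
367 292 [ 0.644 -0.049  0.122] 23
360 293 [ 0.634 -0.057  0.123] 81
369 293 [ 0.648 -0.048  0.12 ] 15
361 294 [ 0.637 -0.06   0.124] 86
370 294 [ 0.65  -0.047  0.116] 16
360 295 [ 0.635 -0.059  0.119] 56
369 295 [ 0.649 -0.049  0.115] 14
356 296 [ 0.625 -0.055  0.106] 82
365 296 [ 0.644 -0.057  0.119] 34
375 296 [ 0.66  -0.046  0.115] 29
360 297 [ 0.634 -0.058  0.111] 36
369 297 [ 0.65  -0.052  0.112] 20
378 297 [ 0.665 -0.045  0.114] 34
363 298 [ 0.641 -0.06   0.115] 78
372 298 [ 0.654 -0.045  0.104] 13
359 299 [ 0.633 -0.058  0.104] 64
368 299 [ 0.65  -0.057  0.113] 9
377 299 [ 0.666 -0.052  0.116] 38
366 300 [ 0.646 -0.056  0.107] 53
375 300 [ 0.663 -0.053  0.113] 35
365 301 [ 0.645 -0.057  0.104] 83
374 301 [ 0.663 -0.06   0.118] 34
365 302 [ 0.646 -0.061  0.106] 80
374 302 [ 0.663 -0.059  0.114] 45
367 303 [ 0.648 -0.056  0.098] 70
376 303 [ 0.666 -0.057  0.111] 40
370 304 [ 0.657 -0.064  0.11 ] 29
371 305 [ 0.66  -0.065  0.11 ] 24
372 306 [ 0.661 -0.064  0.107] 25
365 308 [ 0.642 -0.047  0.067] 117
367 309 [ 0.648 -0.053  0.074] 79
364 311 [ 0.643 -0.053  0.065] 85
```

The paddle's top edge at (0.666, z 0.115) matches the stop angle (expected 0.6655, 0.112), and the force is above the 3.5 N holding force. One small extra push for certainty, then release and retreat.

servo_tool(rows=[{"dp": [4,-0.3,0],"angular": [0,0,0],"fingers": 1},{"dp": [0,0,0],"angular": [0,0,0],"fingers": 1}])

```text
time: 30.85
tcp_pos: [0.6494, -0.0488, 0.0894]
eef_rot: [[0.072, 0.872, 0.484], [0.997, -0.061, -0.038], [-0.003, 0.486, -0.874]]
contact_force: [-13.3, 0.2, -0.3]
grip_width: -0.003
grip_force: 5.9
```

servo_tool(rows=[{"dp": [4,-0.3,0],"angular": [0,0,0],"fingers": 1},{"dp": [0,0,0],"angular": [0,0,0],"fingers": 1}])

```text
time: 31.05
tcp_pos: [0.6509, -0.049, 0.0885]
eef_rot: [[0.072, 0.875, 0.479], [0.997, -0.061, -0.038], [-0.004, 0.481, -0.877]]
contact_force: [-26.1, 1.7, 9.5]
grip_width: -0.006
grip_force: 13.1
```

The force rose sharply to 26 N, so the lever is hard on its stop. Backing off.

servo_tool(rows=[{"dp": [-15,1,0],"angular": [0,0,0],"fingers": 1},{"dp": [-15,1,0],"angular": [0,0,0],"fingers": 1},{"dp": [-20,2,0],"angular": [0,0,0],"fingers": 1},{"dp": [-25,2,0],"angular": [0,0,0],"fingers": 1},{"dp": [-30,2,15],"angular": [0,0,0],"fingers": 1},{"dp": [-30,0,30],"angular": [0,0,0],"fingers": 1},{"dp": [-20,0,40],"angular": [0,0,0],"fingers": 1},{"dp": [0,0,40],"angular": [0,0,0],"fingers": 1},{"dp": [0,0,0],"angular": [0,0,0],"fingers": 1},{"dp": [0,0,0],"angular": [0,0,0],"fingers": 1},{"dp": [0,0,0],"angular": [0,0,0],"fingers": 1},{"dp": [0,0,0],"angular": [0,0,0],"fingers": 1}])

```text
time: 32.25
tcp_pos: [0.5168, -0.0423, 0.2078]
eef_rot: [[0.072, 0.871, 0.486], [0.997, -0.062, -0.036], [-0.002, 0.487, -0.873]]
contact_force: [-0.0, -0.3, -0.3]
grip_width: -0.003
grip_force: 0.0
```

```bash
python3 - <<'E'
from h import *
for c in ['side','wrist','scene']:
    im,w,cal=grab(c); x,y,h=w[...,0],w[...,1],w[...,2]; hs=cv2.cvtColor(im,cv2.COLOR_RGB2HSV)
    t=(h>.085)&(h<.125)&(x>.58)&(x<.66)&(y>-.1)&(y<0)&(hs[...,2]<90)
    print(c,'tip',t.sum(),np.median(w[t],0) if t.any() else '')
    for n in LY:
        q=w-lane(n,0,0); xl,yl,d=q@S*1000,q@RY*1000,q@N
        b=(abs(yl)<{'short':27,'mid':37,'long':47}[n])&(d>.018)&(d<.026)&(abs(xl)<75)&(hs[...,1]>70)
        if b.sum()>40: print(n,b.sum(),'x',np.percentile(xl[b],[2,98]).round(1),'y',np.percentile(yl[b],[2,98]).round(1))
o=telemetry.get_obs(); print(o['time'],o['tcp_pos'],o['contact_force'])
E
```

```text
side tip 83 [ 0.6109999  -0.04097093  0.11234028]
long 473 x [-68.4 -48.1] y [-43.4  42.7]
short 330 x [-68.5 -48. ] y [-22.7  25.3]
mid 1117 x [-68.  -26.4] y [-34.   33.1]
wrist tip 625 [ 0.60978067 -0.04364464  0.11195223]
long 4051 x [-69.4 -48.2] y [-44.9  31.2]
scene tip 150 [ 0.6160146  -0.05010903  0.11053918]
long 273 x [-68.  -45.4] y [-46.4  40.3]
short 146 x [-68.2 -45.3] y [-26.   23.8]
32.4 [ 0.5167901  -0.04223791  0.20774652] [-0.2482803  -0.48866661 -0.39646256]
```

The lever is back at rest and all four blocks sit in their lanes, so I'm handing in.

```bash
python3 -c "
from h import *
print(job_done())"
```

```text
the job is handed in; nothing more can be done
None
```

All four blocks lie flat in the lanes that fit them, the tally lever was pushed to its stop and sprang back to rest, and I handed the job in at about 32 s; the hand-in returned no verdict, so the result is judged only from my own camera and force checks.

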